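# Put the paint containers back on their own bench mats

### The arm

A 6-joint arm with a two-finger parallel gripper is mounted at the origin on the work surface. World frame = base frame: x ahead of the robot, y to its left, z up, the work surface at z = 0. Lengths are in m, angles in rad, forces in N, time in s.
With the tool pointing down it reaches from about 0.375 to 0.9 m from the base axis. Payload 3.1 kg.
Tool frame: the origin (TCP) lies on the centre line of the jaws, within the pads' length; the fingertips stand 14 mm ahead of it and the grasp point (between the pads) lies 5 mm behind it; z points along the fingers, y is the line along which they close (so a half turn about z gives the same grasp; the last joint's range is limited). The gripper opens to 87 mm and grips with 3 to 60 N. Pads are 19 mm wide; open, the fingers measure 117 mm over their backs; the gripper's body (75 mm by 190 mm) begins 51 mm behind the grasp point.
Start: joints at [0.938, 0.527, 1.433, -0, 1.181, -0.178], TCP at [0.275, 0.561, 0.237] pointing down, gripper open.
Joint ranges: [-3.08, 3.08], [-0.75, 2.2], [0.22, 2.44], [-1.43, 4.57], [0, 2.65], [-2.85, 2.85]. Speed limits (rad/s): [2.79, 2.79, 3.14, 3.14, 3.14, 3.14].

### API

Orientations are given as a unit quaternion [x, y, z, w].
In Python, from rig import robot gives the robot as it stands.
- The arm moves only by the tool move_arm, never from a script. Its argument "commands" is a list of rows, each an object with "hand": the finger opening in cm, from 0 to 8.7; "travel": the shift along the tool's x, y, z in cm, a list of three; "twist": the turn, a rotation vector about the tool's x, y, z in degrees, a list of three. In form: [{"hand": hand, "travel": [dx, dy, dz], "twist": [wx, wy, wz]}, ...]. A call has 1 to 5 rows; each row shifts and turns the commanded pose from where the row before left it, along the tool's axes as they then stand; what a row does not reach is not made up. A row lasts 1/12 s, in which the tool goes at most 41.7 mm and 7.16 degrees, less where a joint would pass 70% of its speed; a pose out of reach is approached as far as the arm can. A call is refused whole if a number of a shift passes 4.17 or a number of a turn 7.16, either way. A call with a gripper value outside its range is refused whole. The fingers move at their own pace and stop on an object; "force" is the grip in N (left out, the last holds). Time passes only in rows, so rows that do not move let the fingers close. It gives the time, the measured TCP pose, the force, the opening and the grip force at its end, in the units of the state.
- robot.get_obs(): the state, without advancing time (a new reading comes with each control period).
- robot.camera(name): name is "side" or "top"; returns a dict with "frame" (480x640x3 uint8, red, green, blue), "fov_y" (degrees; the focal length in pixels is half the picture's height over the tangent of half this angle, whatever the lens; pixels are square), "cx", "cy" (the principal point, pixels), "extrinsics" (4x4, takes a point from camera to world coordinates). Camera axes: x right, y down, z forward; pixel columns grow to the right and rows downward; lengths in m; the calibration is good to about 2 mm. A picture is of the moment at which its call begins. There is no depth.
- robot.hand_in(): hands the job in; it is judged then, once.
The state is a dict: "time": time; "q": joint angles; "joint_velocities": joint speeds; "joint_torque": joint torques, N m; "position": TCP position; "tool_rot": TCP orientation; "ft_force": force on the tool from outside, world axes, zero at the start; "moment": the same for the moment, N m; "grip_width": finger opening in m; "grip_force": force on a finger pad.
Only numpy, scipy, OpenCV 4.12 (cv2) and the standard library are available. Lean on these libraries where they do the work, as an engineer would, in place of code of your own. Each camera call takes 0.05 s, during which the arm holds its last target. There are 200 camera calls.

### The job

The three containers at the painting place have been left on one another's mats. Put each one upright in the middle of the mat that has its own outline (the round tin on the round mat, the square bottle on the square mat, the oblong flask on the oblong mat), with bottle and flask squared up to their mats, the flask lengthwise; the white six-sided tile is free for parking one on the way. Set the containers down rather than dropping or tipping them over, and leave the roll of tape and the two small pots where they are.

Things in the scene. Friction and masses are not known exactly. Their poses are not given: they have to be found in the camera images.
- tin: round steel paint tin with a paper band, 62 mm diameter (63 mm over the band), 70 mm tall, 0.2 to 0.4 kg, loose; origin at the centre of its underside, z up. Smooth vertical side, good to grip 42 mm above the underside
- bottle: square amber glass bottle with a paper label and a round black cap; body 54 x 54 mm and 62 mm tall, 86 mm tall over the cap (cap 30 mm diameter), 0.17 to 0.35 kg, loose; origin at the centre of its underside, z up, x and y square to its flat sides. Grip across two flat sides, about 42 mm above the underside
- flask: oblong white plastic flask with a paper label and a small grey cap; body 78 mm (its x axis) by 36 mm (its y axis) and 74 mm tall, 94 mm tall over the cap (24 mm diameter), 0.18 to 0.36 kg, loose; origin at the centre of its underside, z up. Grip across the 36 mm, about 42 mm above the underside
- mat_round: round mat, 100 mm diameter, fixed to the bench, 8 mm thick: a plywood board with a cork top; origin at the centre of its underside (bench height), so things stand 8 mm above the origin
- mat_square: square mat, 94 x 94 mm, fixed to the bench, 8 mm thick: a plywood board with a cork top; origin at the centre of its underside (bench height), so things stand 8 mm above the origin; x and y axes square to its sides
- mat_oblong: oblong mat, 120 mm (its x axis) by 62 mm (its y axis), fixed to the bench, 8 mm thick: a plywood board with a cork top; origin at the centre of its underside (bench height), so things stand 8 mm above the origin
- tile: white glazed six-sided tile, 96 mm across its flats, 8 mm thick, fixed to the bench, empty at the start: the free spot; origin at the centre of its underside
- tape: bystander: roll of pale paper tape lying flat, 96 mm outer diameter, 24 mm high, loose; origin at the centre of its underside
- pot_near: bystander: small glass paint pot with a white lid, 37 mm diameter, 39 mm tall, loose, the one nearer the robot, among the mats; origin at the centre of its underside
- pot_far: bystander: another such small pot, 37 mm diameter, 39 mm tall, loose, the one farther from the robot; origin at the centre of its underside
There are look-alikes about, which are no part of the job. Leave any green or orange look-alike of the mat_oblong alone.

How it is judged:
By the outcome, as a careful person would: the job done as asked, in the order asked, and still so for the second after the job is handed in, with the robot touching nothing.
It also fails if it takes over 102 s, if anything falls off the work surface, if the arm or the gripper's body presses on something with over 40 N, if the wrist force passes 120 N, or if a joint passes its speed limit or range.

## Working session

There is one attempt and no reset: what is moved stays moved. The work goes in short steps, Python scripts to look and compute and a tool call to move; the robot and the scene stay as the last step left them, time stands still between calls to the robot, and variables do not carry over. Pictures are saved under pics/ and viewed, at most 14 in all, crops included, and the job is handed in when it is done.

Besides the shell and the picture viewer there is one more tool, called after "Request:" by a JSON object that holds its "method" and its "body". move_arm: Moves the arm, as the interface text tells. Its arguments: {"type":"object","properties":{"commands":{"type":"array"},"force":{"type":"number"}},"required":["commands"]}

```bash
ls; mkdir -p pics; python3 - <<'E'
from rig import robot
import cv2, numpy as np
np.set_printoptions(precision=4,suppress=True)
for n in("top","side"):
    c=robot.camera(n); cv2.imwrite(f"pics/{n}0.png",c["frame"][:,:,::-1]); print(n,c["fov_y"],c["cx"],c["cy"],c["extrinsics"], [k for k in c])
o=robot.get_obs(); print(o)
E
```

```text
pics
top 45.83266611356139 316.45157242589295 238.31600937388822 [[ 0.0035 -0.9912  0.1324  0.3667]
 [-0.9999 -0.0055 -0.0151  0.025 ]
 [ 0.0157 -0.1324 -0.9911  1.1376]
 [ 0.      0.      0.      1.    ]] ['frame', 'fov_y', 'cx', 'cy', 'extrinsics']
side 52.900324746478034 317.81102196196605 237.24125106739805 [[ 0.8634 -0.2622  0.431   0.1042]
 [-0.504  -0.4882  0.7125 -0.6668]
 [ 0.0236 -0.8324 -0.5537  0.571 ]
 [ 0.      0.      0.      1.    ]] ['frame', 'fov_y', 'cx', 'cy', 'extrinsics']
{'time': 0.1, 'q': array([ 0.9375,  0.5284,  1.4338,  0.    ,  1.1814, -0.1785]), 'joint_velocities': array([-0.0017, -0.0019, -0.0035, -0.0012,  0.0006,  0.0007]), 'joint_torque': array([ -0.0001, -44.0987, -17.7151,   0.0635,   0.0534,  -0.    ]), 'position': array([0.2741, 0.561 , 0.2357]), 'tool_rot': array([ 0.2254,  0.9743, -0.0009, -0.0004]), 'ft_force': array([-0.6749, -0.7529,  0.4923]), 'moment': array([ 0.0263, -0.0026,  0.0272]), 'grip_force': 0.0, 'grip_width': 0.08725523496526026}
```

View pics/top0.png

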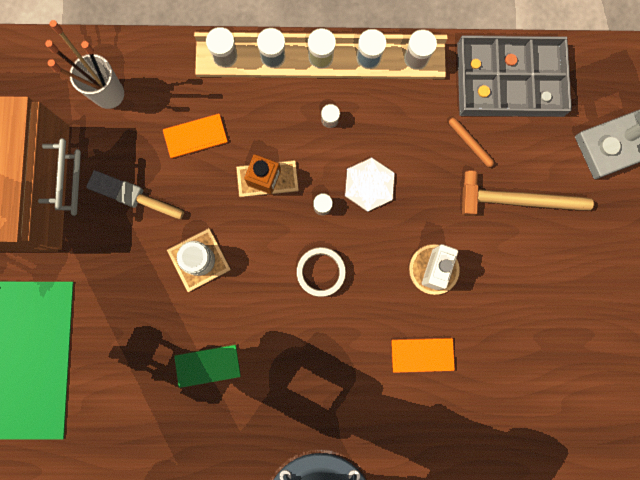

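View pics/side0.png

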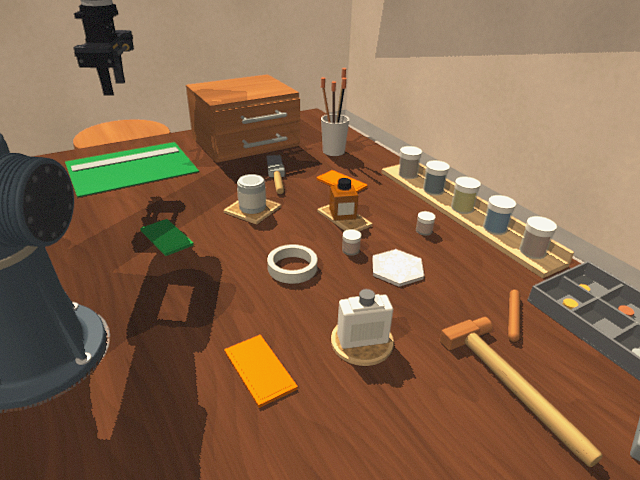

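The top view shows the bottle at (263,172) on the oblong cork mat (268,178), the tin at (195,258) on the square mat (199,260), the flask at (440,267) on the round mat (435,269) and the empty tile at (370,184). The pots are at (331,115) and (323,204), and the tape at (321,272).

Candidates for mat_oblong are orange (195,136), green (207,366), orange (423,355) and cork (268,178). Only the cork one fits, since it has a plywood and cork top and is neither green nor orange. I'll confirm it in a crop.

```bash
python3 - <<'E'
import cv2, numpy as np
def mont(f,cs,k,out):
    im=cv2.imread(f); T=[]
    w,h=400//k,300//k
    for (u,v) in cs:
        x0,y0=u-w//2,v-h//2
        t=cv2.resize(im[y0:y0+h,x0:x0+w],(400,300),interpolation=cv2.INTER_CUBIC)
        for i in range(0,w,10):
            cv2.line(t,(i*k,0),(i*k,6),(255,255,255),1); cv2.putText(t,str(x0+i),(i*k,15),0,.35,(255,255,255),1)
        for i in range(0,h,10):
            cv2.line(t,(0,i*k),(6,i*k),(255,255,255),1); cv2.putText(t,str(y0+i),(7,i*k+4),0,.35,(255,255,255),1)
        T.append(t)
    cv2.imwrite(out,np.vstack([np.hstack(T[:2]),np.hstack(T[2:])]))
mont("pics/top0.png",[(268,178),(198,260),(438,268),(370,184)],5,"pics/m1.png")
mont("pics/side0.png",[(345,208),(252,196),(364,326),(398,266)],4,"pics/m2.png")
E
```

```text
(no output)
```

View pics/m1.png

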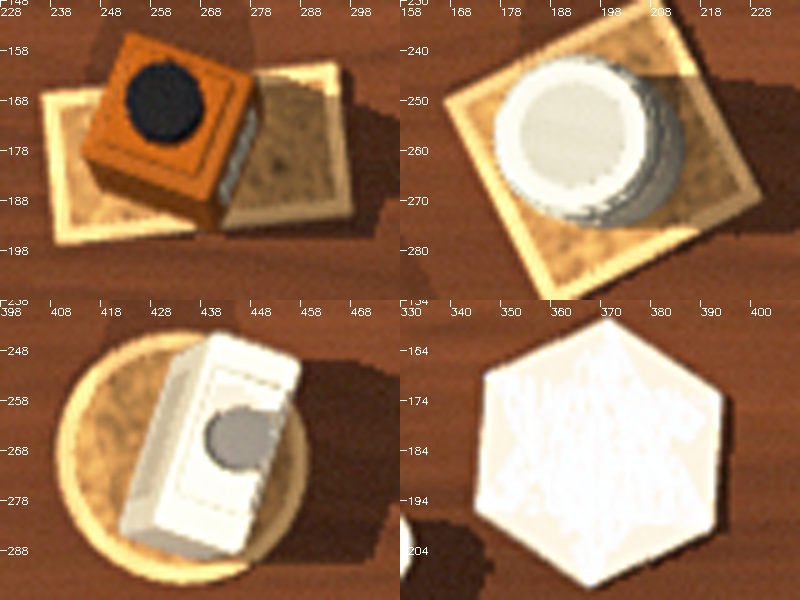

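View pics/m2.png

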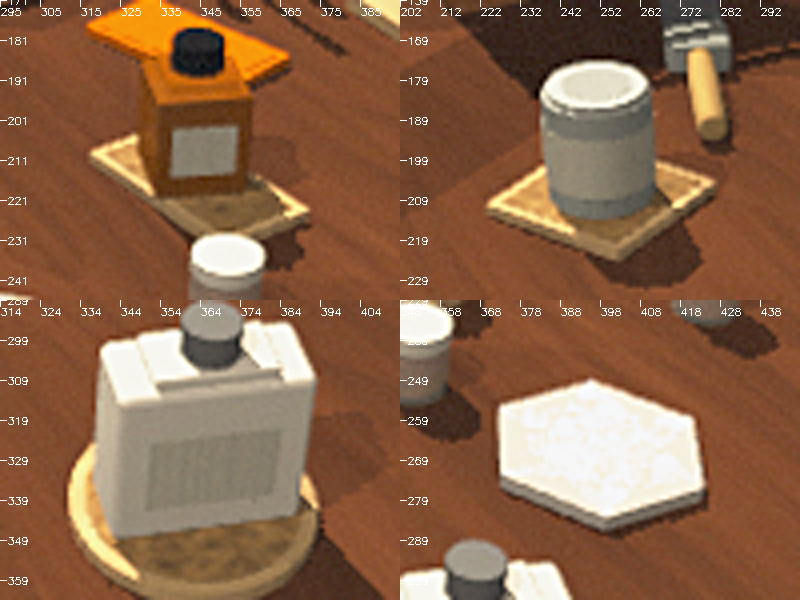

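The crop confirms mat_oblong: a plywood rim with a cork top, holding the bottle, at (268,179). The side montage shows the same arrangement. Next I fit the poses from both views.

```bash
cat > h.py <<'E'
from rig import robot
import numpy as np, cv2
from scipy.optimize import least_squares
from scipy.spatial.transform import Rotation as R
np.set_printoptions(precision=4,suppress=True)
def cam(n):
    c=robot.camera(n); c["f"]=240/np.tan(np.radians(c["fov_y"]/2)); return c
def proj(c,P):
    E=c["extrinsics"]; p=(np.atleast_2d(P)-E[:3,3])@E[:3,:3]
    return p[:,:2]/p[:,2:]*c["f"]+[c["cx"],c["cy"]]
def fit(C,obs,g):
    """obs: list of (camname,(u,v),model xyz); solve x,y,yaw; g guess (yaw deg)"""
    def res(p):
        return np.concatenate([(proj(C[n],R.from_euler('z',p[2]).apply(m)+[p[0],p[1],0])-uv).ravel() for n,uv,m in obs])
    s=least_squares(res,[g[0],g[1],np.radians(g[2])],x_scale=[.01,.01,.1],loss='soft_l1')
    return s.x[0],s.x[1],np.degrees(s.x[2]),res(s.x).reshape(-1,2)
def state():
    o=robot.get_obs(); M=R.from_quat(o["tool_rot"]).as_matrix()
    return o,M,np.degrees(np.arctan2(M[1,1],M[0,1]))
def go(x,y,z,yaw):
    """prints the turn (deg about tool z), then the shift in cm in tool axes after that turn"""
    o,M,y0=state(); d=(yaw-y0+90)%180-90
    M2=R.from_euler('z',d,degrees=True).as_matrix()@M
    s=(np.array([x,y,z])-o["position"])@M2*100
    print("twist z",round(-d,2),"travel cm",s,"q6 end~",np.round(o["q"][5]-np.radians(d),2))
E
cat > m.py <<'E'
from h import *
C={n:cam(n) for n in("top","side")}
O={"top":[(228,148),(158,230),(398,238),(330,154)],"side":[(295,171),(202,159),(314,289),(348,229)]}
K={"top":5,"side":4}
def P(n,i,x,y): k=K[n]; return n,((x+.5)/k-.5+O[n][i][0],(y+.5)/k-.5+O[n][i][1])
def ob(i,L): return [P(n,i,x,y)+(m,) for n,x,y,m in L]
t,s="top","side"
a,b=.06,.031
D={
"mat_oblong":(ob(0,[(t,40,95,(-a,-b,.008)),(t,336,64,(a,-b,.008)),(t,352,214,(a,b,.008)),(t,57,244,(-a,b,.008)),
   (s,88,155,(-a,b,.008)) ,(s,310,210,(a,-b,.008))][:4]),(.5,.1,-90)),
"bottle":(ob(0,[(t,165,103,(0,0,.094)),(s,198,40,(0,0,.094)),(t,127,33,(-.027,.027,.07)),(t,260,82,(.027,.027,.07)),(t,85,150,(-.027,-.027,.07))]),(.5,.1,-110)),
"mat_square":(ob(1,[(t,43,101,(-.047,.047,.008)),(t,362,197,(.047,-.047,.008)),(s,87,207,(-.047,.047,.008)) ]),(.4,.2,-60)),
"tin":(ob(1,[(t,171.5,134,(0,0,.078)),(s,196,88,(0,0,.078))]),(.4,.2,0)),
"mat_round":(ob(2,[(t,181.5,157.5,(0,0,.008)),(s,194,195,(0,0,.008))]),(.4,-.2,0)),
"flask":(ob(2,[(t,238,138,(0,0,.102)),(s,212,19,(0,0,.102)),(t,302,68,(.039,-.018,.08)),(t,243,255,(-.039,-.018,.08)),(s,120,235,(-.039,-.018,.008)),(s,300,215,(-.039,.018,.008))][:4]),(.4,-.2,-20)),
"tile":(ob(3,[(t,199.3,152,(0,0,.008)),(s,200,147,(0,0,.008))]),(.5,-.1,0)),
}
for k,(o,g) in D.items():
    x,y,w,r=fit(C,o,g); print(k,round(x,4),round(y,4),round(w,1),r.round(1).tolist())
E
python3 m.py
```

```text
mat_oblong 0.6786 0.1096 -95.5 [[0.2, 5.1], [-0.3, 17.2], [-0.3, -42.1], [0.4, -54.0]]
bottle 0.6389 0.1144 -110.6 [[0.1, -0.1], [-0.3, -0.5], [0.8, -0.5], [0.3, -0.5], [-1.1, 1.6]]
mat_square 0.4721 0.2432 -59.8 [[-0.2, 1.9], [0.2, 0.1], [23.7, -17.6]]
tin 0.4729 0.2408 0.0 [[0.3, 0.0], [-0.2, -1.2]]
mat_round 0.4578 -0.2277 0.0 [[0.1, -0.5], [-0.4, 0.2]]
flask 0.4567 -0.2285 -19.0 [[0.6, -0.0], [-0.5, -0.1], [0.3, -1.4], [-0.4, 0.4]]
tile 0.6301 -0.1005 0.0 [[0.3, -0.1], [-0.2, -0.3]]
```

```bash
python3 - <<'E'
s=open('m.py').read()
i=s.index('"mat_oblong"'); j=s.index('"bottle"')
s=s[:i]+'''"mat_oblong":(ob(0,[(t,40,95,(-a,b,.008)),(t,336,64,(a,b,.008)),(t,352,214,(a,-b,.008)),(t,57,244,(-a,-b,.008)),
   (s,88,155,(-a,-b,.008)),(s,310,210,(a,b,.008)),(s,235,236,(a,-b,.008))]),(.6,.1,-90)),
'''+s[j:]
s=s.replace("(s,87,207,(-.047,.047,.008)) ","(s,87,207,(-.047,-.047,.008)),(s,317,182,(.047,.047,.008)),(s,212,250,(.047,-.047,.008)) ")
s=s.replace("(s,300,215,(-.039,.018,.008))][:4]","(s,300,215,(.039,-.018,.008))]")
s=s.replace("(t,85,150,(-.027,-.027,.07))","(t,85,150,(-.027,-.027,.07)),(s,160,195,(-.027,-.027,.008)),(s,245,190,(.027,-.027,.008))") 
s+='''
for n in C:
    im=C[n]["frame"]; cv2.imwrite(f"pics/chk_{n}.png",im[:,:,::-1])
'''
open('m.py','w').write(s)
E
python3 m.py
python3 - <<'E'
import cv2,numpy as np
im=cv2.imread('pics/top0.png'); hsv=cv2.cvtColor(im,cv2.COLOR_BGR2HSV)
# bright ply rims: min area rects / hulls of bright tan regions
m=((hsv[...,2]>150)&(hsv[...,1]>50)&(hsv[...,1]<190)).astype('uint8')
for nm,(x0,y0,x1,y1) in dict(obl=(230,153,305,202),sq=(160,222,236,298),rnd=(402,238,466,300)).items():
    k=np.zeros_like(m);k[y0:y1,x0:x1]=m[y0:y1,x0:x1]
    p=cv2.findNonZero(k); print(nm,cv2.minAreaRect(p))
E
```

```text
mat_oblong 0.6404 0.1085 -82.8 [[0.5, 0.2], [-0.2, -0.3], [0.2, -0.8], [0.3, 0.1], [0.3, -1.3], [-0.3, -0.9], [-2.7, 1.4]]
bottle 0.64 0.1138 -108.8 [[0.5, -0.6], [0.3, -0.5], [0.6, -0.8], [0.4, -1.6], [-0.5, 1.6], [-6.4, -10.3], [-22.4, 3.1]]
mat_square 0.4737 0.2426 -62.0 [[0.5, -0.1], [0.2, 0.4], [-0.4, -1.5], [-0.5, -0.7], [1.0, -0.2]]
tin 0.4729 0.2408 0.0 [[0.3, 0.0], [-0.2, -1.2]]
mat_round 0.4578 -0.2277 0.0 [[0.1, -0.5], [-0.4, 0.2]]
flask 0.4577 -0.2282 -18.6 [[0.4, -0.6], [-0.1, -0.4], [-0.0, -2.0], [-0.3, -0.1], [-2.6, 1.9], [-0.1, 0.3]]
tile 0.6301 -0.1005 0.0 [[0.3, -0.1], [-0.2, -0.3]]
obl ((266.6197509765625, 178.12554931640625), (30.889528274536133, 60.0653190612793), 83.92753601074219)
sq ((197.90003967285156, 259.800048828125), (47.85185241699219, 48.299068450927734), 63.43495178222656)
rnd ((433.5, 269.0), (50.0, 49.0), 90.0)
```

```bash
sed -i 's/(s,160,195,(-.027,-.027,.008)),(s,245,190,(.027,-.027,.008))/(s,160,195,(.027,-.027,.008)),(s,245,190,(.027,.027,.008))/; s/,(s,235,236,(a,-b,.008))//' m.py
cat >> m.py <<'E'
print("top only")
for k in("mat_oblong","mat_square","bottle","flask"):
    o,g=D[k]; x,y,w,r=fit(C,[q for q in o if q[0]=="top"],g); print(k,round(x,4),round(y,4),round(w,1),r.round(1).tolist())
def box(hx,hy,z0,z1): return [[sx*hx,sy*hy,z] for z in(z0,z1) for sx,sy in((1,1),(-1,1),(-1,-1),(1,-1))]
S={"mat_oblong":box(.06,.031,.008,.008),"mat_square":box(.047,.047,.008,.008),"bottle":box(.027,.027,.008,.07),"flask":box(.039,.018,.008,.082),
 "tin":[[.031*np.cos(q),.031*np.sin(q),z] for z in(.008,.078) for q in np.linspace(0,6.28,40)],
 "mat_round":[[.05*np.cos(q),.05*np.sin(q),.008] for q in np.linspace(0,6.28,40)]}
pose={}
for k in S: pose[k]=fit(C,*D[k])[:3]
for n,cs in(("top",[(268,178),(198,260),(438,268)]),("side",[(345,208),(252,196),(364,326)])):
    im=cv2.resize(C[n]["frame"][:,:,::-1],None,fx=5,fy=5,interpolation=cv2.INTER_CUBIC)
    for k in S:
        q=proj(C[n],R.from_euler('z',pose[k][2],degrees=True).apply(S[k])+[*pose[k][:2],0])
        h=cv2.convexHull(((q+.5)*5).astype(np.float32)).astype(int); cv2.polylines(im,[h],True,(255,255,0) if 'mat' in k else (255,0,255),1)
    C[n]["v"]=[im[v*5-185:v*5+185,u*5-130 if False else u*5-133-60:u*5+193][:296,:264] if False else cv2.resize(im[v*5-195:v*5+195,u*5-173:u*5+173],(266,300)) for u,v in cs]
cv2.imwrite("pics/ov.png",np.vstack([np.hstack(C[n]["v"]) for n in C]))
E
python3 m.py
```

```text
mat_oblong 0.64 0.1085 -83.3 [[0.6, 0.2], [-0.0, 0.1], [0.1, -0.3], [0.1, 0.1], [0.2, -1.3], [-0.5, -0.7]]
bottle 0.6394 0.1146 -109.7 [[0.0, -0.3], [-0.1, -0.6], [0.5, -0.6], [0.1, -1.0], [-1.1, 1.6], [-1.8, 1.6], [0.5, 1.0]]
mat_square 0.4737 0.2426 -62.0 [[0.5, -0.1], [0.2, 0.4], [-0.4, -1.5], [-0.5, -0.7], [1.0, -0.2]]
tin 0.4729 0.2408 0.0 [[0.3, 0.0], [-0.2, -1.2]]
mat_round 0.4578 -0.2277 0.0 [[0.1, -0.5], [-0.4, 0.2]]
flask 0.4577 -0.2282 -18.6 [[0.4, -0.6], [-0.1, -0.4], [-0.0, -2.0], [-0.3, -0.1], [-2.6, 1.9], [-0.1, 0.3]]
tile 0.6301 -0.1005 0.0 [[0.3, -0.1], [-0.2, -0.3]]
top only
mat_oblong 0.64 0.1089 -83.4 [[0.4, 0.1], [-0.2, 0.2], [-0.1, -0.3], [-0.1, -0.0]]
mat_square 0.474 0.2433 -61.4 [[0.1, 0.0], [-0.1, -0.0]]
bottle 0.6388 0.1147 -110.7 [[-0.0, -0.0], [0.8, -0.5], [0.2, -0.4], [-1.3, 1.6]]
flask 0.4563 -0.2281 -18.9 [[0.4, 0.2], [0.1, -1.2], [-0.5, 0.7]]
```

View pics/ov.png

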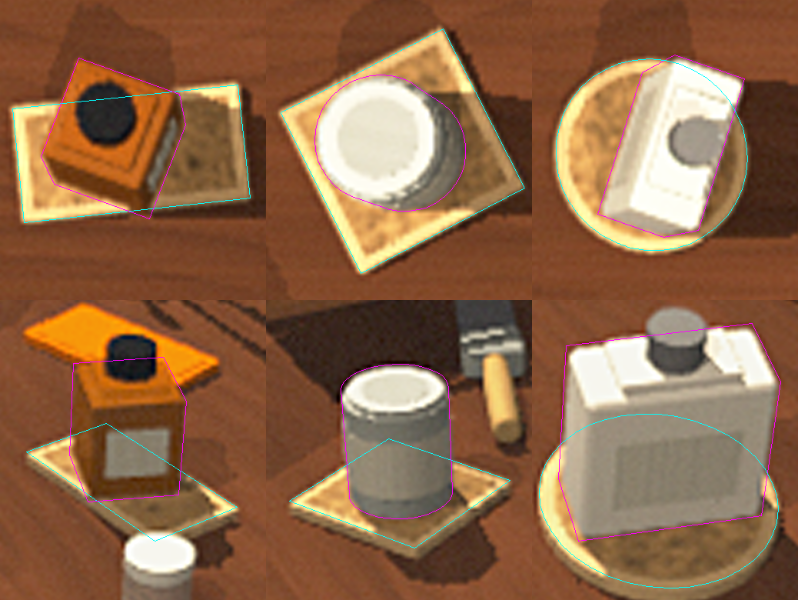

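The overlay outlines match the mats, tin, flask and bottle to about 1–2 px. Plan: tin to tile, bottle to square, flask to oblong, tin to round.

```bash
python3 - <<'E'
from h import *
print(state()[2]); go(.4733,.2412,.14,64); go(.4733,.2412,.045,64)
E
```

```text
63.94095369009708
twist z -0.06 travel cm [-31.9083 -20.0613   9.6433] q6 end~ -0.18
twist z -0.06 travel cm [-31.9089 -20.0589  19.1433] q6 end~ -0.18
```

Request:
{"method": "move_arm", "body": {"commands": [{"hand":8.7,"travel":[-2.66,-1.67,0.8],"twist":[0,0,0]},{"hand":8.7,"travel":[-2.66,-1.67,0.8],"twist":[0,0,0]},{"hand":8.7,"travel":[-2.66,-1.67,0.8],"twist":[0,0,0]},{"hand":8.7,"travel":[-2.66,-1.67,0.8],"twist":[0,0,0]},{"hand":8.7,"travel":[-2.66,-1.67,0.8],"twist":[0,0,0]}], "force": 30}}

```text
time: 0.82
position: [0.3578, 0.427, 0.1964]
tool_rot: [0.225, 0.974, 0.0, 0.0]
ft_force: [0.7, 0.6, 0.3]
grip_width: 0.0871
grip_force: 0.0
```

Request:
{"method": "move_arm", "body": {"commands": [{"hand":8.7,"travel":[-2.66,-1.67,0.8],"twist":[0,0,0]},{"hand":8.7,"travel":[-2.66,-1.67,0.8],"twist":[0,0,0]},{"hand":8.7,"travel":[-2.66,-1.67,0.8],"twist":[0,0,0]},{"hand":8.7,"travel":[-2.66,-1.67,0.8],"twist":[0,0,0]},{"hand":8.7,"travel":[-2.66,-1.67,0.8],"twist":[0,0,0]}]}}

```text
time: 1.23
position: [0.4409, 0.2933, 0.1564]
tool_rot: [0.225, 0.974, 0.0, 0.0]
ft_force: [0.1, 0.3, -0.3]
grip_width: 0.0871
grip_force: 0.0
```

Request:
{"method": "move_arm", "body": {"commands": [{"hand":8.7,"travel":[-2.66,-1.67,0.8],"twist":[0,0,0]},{"hand":8.7,"travel":[-2.66,-1.67,0.8],"twist":[0,0,0]},{"hand":8.7,"travel":[0,0,0],"twist":[0,0,0]},{"hand":8.7,"travel":[0,0,0],"twist":[0,0,0]},{"hand":8.7,"travel":[0,0,0],"twist":[0,0,0]}]}}

```text
time: 1.65
position: [0.4731, 0.2414, 0.1406]
tool_rot: [0.226, 0.974, 0.0, -0.0]
ft_force: [-0.9, 0.1, 0.6]
grip_width: 0.0871
grip_force: 0.0
```

```bash
python3 - <<'E'
from h import *
o,M,y=state();print(o["position"],y,M[:,2],o["q"]); go(.4733,.2412,.045,64)
C={n:cam(n) for n in("top","side")}
a=C["top"]["frame"][180:320,120:300,::-1];b=C["side"]["frame"][90:250,160:340,::-1]
cv2.imwrite("pics/g1.png",np.hstack([cv2.resize(a,(400,311)),cv2.resize(b,(350,311))]))
E
```

```text
[0.4731 0.2414 0.1406] 63.899158376357526 [-0.0004  0.0003 -1.    ] [ 0.261   0.5417  1.7577  0.0005  0.8425 -0.8546]
twist z -0.1 travel cm [-0.0312 -0.0056  9.5616] q6 end~ -0.86
```

View pics/g1.png

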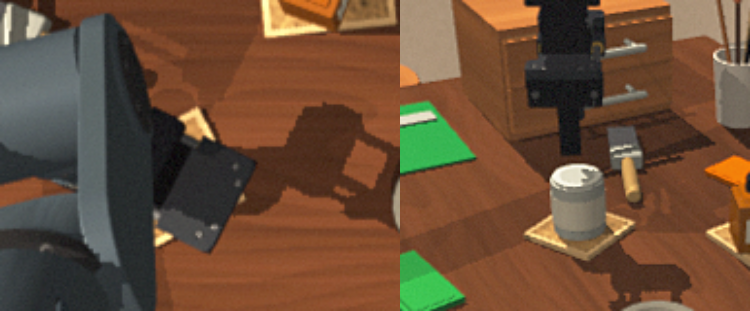

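The gripper stands over the tin, at about (575,150) in the side half of the picture, with the fingers clear. I'll descend, close, lift and go to the tile.

Request:
{"method": "move_arm", "body": {"commands": [{"hand":8.7,"travel":[0,0,2.4],"twist":[0,0,0]},{"hand":8.7,"travel":[0,0,2.4],"twist":[0,0,0]},{"hand":8.7,"travel":[0,0,2.4],"twist":[0,0,0]},{"hand":8.7,"travel":[0,0,2.36],"twist":[0,0,0]},{"hand":8.7,"travel":[0,0,0],"twist":[0,0,0]}]}}

```text
time: 2.17
position: [0.47, 0.2417, 0.0418]
tool_rot: [0.224, 0.974, -0.002, -0.003]
ft_force: [-0.6, -0.2, 0.1]
grip_width: 0.0871
grip_force: 0.0
```

Request:
{"method": "move_arm", "body": {"commands": [{"hand":5,"travel":[0,0,0],"twist":[0,0,0]},{"hand":5,"travel":[0,0,0],"twist":[0,0,0]},{"hand":5,"travel":[0,0,0],"twist":[0,0,0]},{"hand":5,"travel":[0,0,0],"twist":[0,0,0]},{"hand":5,"travel":[0,0,0],"twist":[0,0,0]}], "force": 30}}

```text
time: 2.58
position: [0.4737, 0.2413, 0.0462]
tool_rot: [0.225, 0.974, 0.0, 0.001]
ft_force: [-0.2, 1.1, 7.0]
grip_width: 0.0614
grip_force: 23.3
```

Request:
{"method": "move_arm", "body": {"commands": [{"hand":5,"travel":[0,0,0],"twist":[0,0,0]},{"hand":5,"travel":[0,0,0],"twist":[0,0,0]},{"hand":5,"travel":[0,0,0],"twist":[0,0,0]},{"hand":5,"travel":[0,0,0],"twist":[0,0,0]}]}}

```text
time: 2.92
position: [0.4738, 0.2413, 0.0462]
tool_rot: [0.225, 0.974, 0.0, 0.001]
ft_force: [-1.8, -0.0, 7.8]
grip_width: 0.0615
grip_force: 30.0
```

```bash
python3 - <<'E'
from h import *
o,M,y=state();print(o["position"],o["grip_width"],o["grip_force"],o["ft_force"]); go(.6301,-.1005,o["position"][2],64)
E
```

```text
[0.4738 0.2413 0.0462] 0.061486401228302005 30.001328587532043 [-1.8228 -0.0223  7.7937]
twist z -0.05 travel cm [-29.0366 -23.8711   0.0128] q6 end~ -0.86
```

Request:
{"method": "move_arm", "body": {"commands": [{"hand":5,"travel":[0,0,-1.0],"twist":[0,0,0]},{"hand":5,"travel":[0,0,-2.0],"twist":[0,0,0]},{"hand":5,"travel":[0,0,-2.0],"twist":[0,0,0]},{"hand":5,"travel":[0,0,-2.0],"twist":[0,0,0]},{"hand":5,"travel":[-1.0,-0.8,-1.0],"twist":[0,0,0]}]}}

```text
time: 3.33
position: [0.4785, 0.2308, 0.1273]
tool_rot: [0.225, 0.974, 0.001, 0.001]
ft_force: [0.9, -0.0, -3.4]
grip_width: 0.0617
grip_force: 30.0
```

Request:
{"method": "move_arm", "body": {"commands": [{"hand":5,"travel":[-2.0,-1.64,0],"twist":[0,0,0]},{"hand":5,"travel":[-2.0,-1.64,0],"twist":[0,0,0]},{"hand":5,"travel":[-2.0,-1.64,0],"twist":[0,0,0]},{"hand":5,"travel":[-2.0,-1.64,0],"twist":[0,0,0]},{"hand":5,"travel":[-2.0,-1.64,0],"twist":[0,0,0]}]}}

```text
time: 3.75
position: [0.5327, 0.1101, 0.125]
tool_rot: [0.226, 0.974, -0.0, -0.0]
ft_force: [-0.6, 1.0, -1.2]
grip_width: 0.0615
grip_force: 30.0
```

Request:
{"method": "move_arm", "body": {"commands": [{"hand":5,"travel":[-2.0,-1.64,0],"twist":[0,0,0]},{"hand":5,"travel":[-2.0,-1.64,0],"twist":[0,0,0]},{"hand":5,"travel":[-2.0,-1.64,0],"twist":[0,0,0]},{"hand":5,"travel":[-2.0,-1.64,0],"twist":[0,0,0]},{"hand":5,"travel":[-2.0,-1.64,0],"twist":[0,0,0]}]}}

```text
time: 4.17
position: [0.5862, -0.0077, 0.1247]
tool_rot: [0.226, 0.974, -0.0, -0.0]
ft_force: [1.0, -0.3, -2.6]
grip_width: 0.0614
grip_force: 30.0
```

Request:
{"method": "move_arm", "body": {"commands": [{"hand":5,"travel":[-2.0,-1.64,0],"twist":[0,0,0]},{"hand":5,"travel":[-2.0,-1.64,0],"twist":[0,0,0]},{"hand":5,"travel":[-2.0,-1.7,0],"twist":[0,0,0]},{"hand":5,"travel":[-2.0,-1.7,0],"twist":[0,0,0]},{"hand":5,"travel":[0,0,0],"twist":[0,0,0]}]}}

```text
time: 4.58
position: [0.6316, -0.1073, 0.1252]
tool_rot: [0.227, 0.974, -0.001, 0.003]
ft_force: [2.0, -0.4, -1.0]
grip_width: 0.0616
grip_force: 30.0
```

```bash
python3 - <<'E'
from h import *
o,M,y=state();print(o["position"],o["grip_width"],o["grip_force"],o["ft_force"],M[:,2]); go(.6301,-.1005,.0462,64)
E
```

```text
[ 0.6316 -0.1073  0.1252] 0.06157083780395424 29.999418812803924 [ 1.9565 -0.3523 -1.031 ] [ 0.0048 -0.0041 -1.    ]
twist z -0.29 travel cm [0.4782 0.5593 7.8919] q6 end~ -1.46
```

Request:
{"method": "move_arm", "body": {"commands": [{"hand":5,"travel":[0,0,1.5],"twist":[0,0,0]},{"hand":5,"travel":[0,0,2.0],"twist":[0,0,0]},{"hand":5,"travel":[0,0,1.5],"twist":[0,0,0]},{"hand":5,"travel":[0,0,0.7],"twist":[0,0,0]},{"hand":5,"travel":[0,0,0],"twist":[0,0,0]}]}}

```text
time: 5.0
position: [0.6268, -0.1006, 0.0658]
tool_rot: [0.226, 0.974, 0.0, -0.003]
ft_force: [-0.8, -0.1, -1.8]
grip_width: 0.0615
grip_force: 30.0
```

Request:
{"method": "move_arm", "body": {"commands": [{"hand":5,"travel":[0,0,0],"twist":[0,0,0]},{"hand":5,"travel":[0,0,0],"twist":[0,0,0]}]}}

```text
time: 5.17
position: [0.6295, -0.101, 0.0688]
tool_rot: [0.225, 0.974, -0.0, 0.001]
ft_force: [-0.7, -0.3, -1.9]
grip_width: 0.0614
grip_force: 30.0
```

```bash
python3 - <<'E'
from h import *
o,M,y=state();print(o["position"],o["grip_width"],o["grip_force"],o["ft_force"],M[:,2]); go(.6301,-.1005,.0462,64)
E
```

```text
[ 0.6295 -0.101   0.0688] 0.06139553605125006 29.999894108623266 [-0.6554 -0.2675 -1.9118] [ 0.0016 -0.0006 -1.    ]
twist z -0.06 travel cm [-0.0274  0.0746  2.2646] q6 end~ -1.45
```

Request:
{"method": "move_arm", "body": {"commands": [{"hand":5,"travel":[0,0,0.8],"twist":[0,0,0]},{"hand":5,"travel":[0,0,0.7],"twist":[0,0,0]},{"hand":5,"travel":[0,0,0.4],"twist":[0,0,0]},{"hand":5,"travel":[0,0,0.2],"twist":[0,0,0]},{"hand":5,"travel":[0,0,0.1],"twist":[0,0,0]}]}}

```text
time: 5.58
position: [0.6282, -0.1004, 0.0463]
tool_rot: [0.225, 0.974, 0.0, -0.001]
ft_force: [-4.2, 0.7, 8.4]
grip_width: 0.0612
grip_force: 30.0
```

Request:
{"method": "move_arm", "body": {"commands": [{"hand":5,"travel":[0,0,0.05],"twist":[0,0,0]},{"hand":5,"travel":[0,0,0],"twist":[0,0,0]}]}}

```text
time: 5.75
position: [0.6282, -0.1004, 0.0463]
tool_rot: [0.225, 0.974, 0.0, -0.001]
ft_force: [-2.2, 0.9, 4.4]
grip_width: 0.0616
grip_force: 30.0
```

Request:
{"method": "move_arm", "body": {"commands": [{"hand":8.7,"travel":[0,0,0],"twist":[0,0,0]},{"hand":8.7,"travel":[0,0,0],"twist":[0,0,0]},{"hand":8.7,"travel":[0,0,0],"twist":[0,0,0]},{"hand":8.7,"travel":[0,0,0],"twist":[0,0,0]},{"hand":8.7,"travel":[0,0,-1.0],"twist":[0,0,0]}]}}

```text
time: 6.17
position: [0.6277, -0.1004, 0.0539]
tool_rot: [0.225, 0.974, 0.0, -0.002]
ft_force: [-1.0, -1.0, -0.7]
grip_width: 0.0839
grip_force: 0.0
```

Request:
{"method": "move_arm", "body": {"commands": [{"hand":8.7,"travel":[0,0,-2.5],"twist":[0,0,0]},{"hand":8.7,"travel":[0,0,-3.0],"twist":[0,0,0]},{"hand":8.7,"travel":[0,0,-3.0],"twist":[0,0,-6]},{"hand":8.7,"travel":[0,0,0],"twist":[0,0,0]},{"hand":8.7,"travel":[0,0,0],"twist":[0,0,0]}]}}

```text
time: 6.58
position: [0.6305, -0.1012, 0.1433]
tool_rot: [0.174, 0.985, -0.0, 0.003]
ft_force: [0.3, 0.4, 0.0]
grip_width: 0.087
grip_force: 0.0
```

```bash
python3 - <<'E'
from h import *
o,M,y=state();print(o["position"],o["grip_width"],o["ft_force"],M[:,2]); go(.6393,.1145,.14,70)
E
```

```text
[ 0.6305 -0.1012  0.1433] 0.0870361970429912 [0.2889 0.4032 0.0373] [ 0.0055 -0.0019 -1.    ]
twist z -0.09 travel cm [ 6.5542 20.5704  0.2981] q6 end~ -1.56
```

Request:
{"method": "move_arm", "body": {"commands": [{"hand":8.7,"travel":[0.82,2.57,0],"twist":[0,0,0]},{"hand":8.7,"travel":[0.82,2.57,0],"twist":[0,0,0]},{"hand":8.7,"travel":[0.82,2.57,0],"twist":[0,0,0]},{"hand":8.7,"travel":[0.82,2.57,0],"twist":[0,0,0]},{"hand":8.7,"travel":[0.82,2.57,0],"twist":[0,0,0]}]}}

```text
time: 7.0
position: [0.6332, 0.0353, 0.1389]
tool_rot: [0.175, 0.985, -0.0, -0.002]
ft_force: [0.3, 0.1, 0.1]
grip_width: 0.0872
grip_force: 0.0
```

Request:
{"method": "move_arm", "body": {"commands": [{"hand":8.7,"travel":[0.82,2.57,0],"twist":[0,0,0]},{"hand":8.7,"travel":[0.82,2.57,0],"twist":[0,0,0]},{"hand":8.7,"travel":[0.82,2.57,0],"twist":[0,0,0]},{"hand":8.7,"travel":[0,0,0],"twist":[0,0,0]},{"hand":8.7,"travel":[0,0,0],"twist":[0,0,0]}]}}

```text
time: 7.42
position: [0.6365, 0.1164, 0.139]
tool_rot: [0.173, 0.985, -0.0, -0.001]
ft_force: [0.5, -1.4, -0.4]
grip_width: 0.0869
grip_force: 0.0
```

Request:
{"method": "move_arm", "body": {"commands": [{"hand":8.7,"travel":[0,0,0],"twist":[0,0,0]},{"hand":8.7,"travel":[0,0,0],"twist":[0,0,0]},{"hand":8.7,"travel":[0,0,0],"twist":[0,0,0]}]}}

```text
time: 7.67
position: [0.6376, 0.1135, 0.1401]
tool_rot: [0.175, 0.985, -0.0, -0.0]
ft_force: [0.2, -0.7, 0.9]
grip_width: 0.0871
grip_force: 0.0
```

```bash
python3 - <<'E'
from h import *
o,M,y=state();print(o["position"],o["grip_width"],o["ft_force"],M[:,2]); go(.6393,.1145,.045,70)
c=cam("side"); f=c["frame"][:,:,::-1]; cv2.imwrite("pics/s2.png",cv2.resize(f[100:340,180:500],(800,600)))
E
```

```text
[0.6376 0.1135 0.1401] 0.08708784167422566 [ 0.1806 -0.716   0.8652] [-0.0008 -0.0003 -1.    ]
twist z -0.17 travel cm [-0.1286  0.1533  9.5086] q6 end~ -1.22
```

View pics/s2.png

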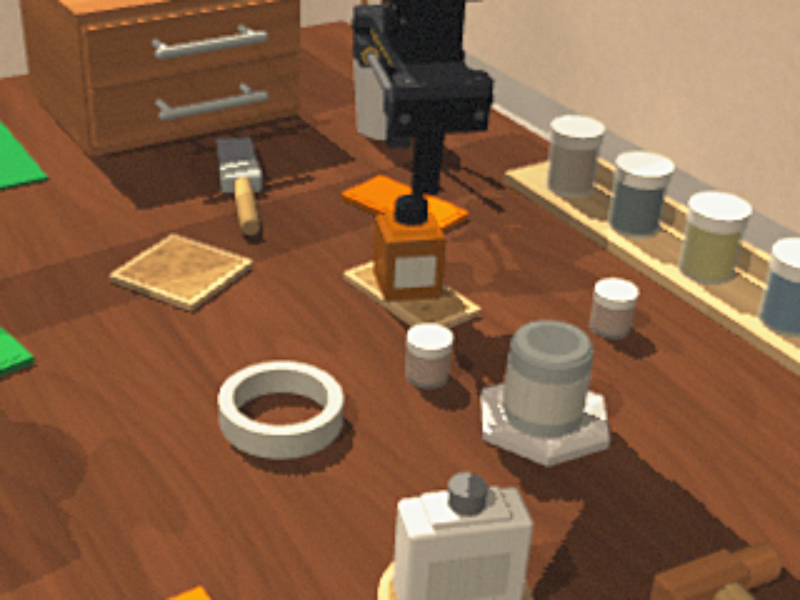

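The tin stands upright on the tile, at (548,385) in the crop, and the gripper is over the bottle at (410,250). I'll grip the bottle next.

Request:
{"method": "move_arm", "body": {"commands": [{"hand":8.7,"travel":[-0.13,0.15,2.0],"twist":[0,0,-0.1]},{"hand":8.7,"travel":[0,0,2.6],"twist":[0,0,0]},{"hand":8.7,"travel":[0,0,2.6],"twist":[0,0,0]},{"hand":8.7,"travel":[0,0,1.6],"twist":[0,0,0]},{"hand":8.7,"travel":[0,0,0.5],"twist":[0,0,0]}]}}

```text
time: 8.13
position: [0.6374, 0.1148, 0.0444]
tool_rot: [0.174, 0.985, -0.001, -0.003]
ft_force: [-0.4, 0.2, -0.1]
grip_width: 0.0873
grip_force: 0.0
```

Request:
{"method": "move_arm", "body": {"commands": [{"hand":8.7,"travel":[0,0,0],"twist":[0,0,0]},{"hand":8.7,"travel":[0,0,0],"twist":[0,0,0]},{"hand":4.5,"travel":[0,0,0],"twist":[0,0,0]},{"hand":4.5,"travel":[0,0,0],"twist":[0,0,0]},{"hand":4.5,"travel":[0,0,0],"twist":[0,0,0]}]}}

```text
time: 8.55
position: [0.6404, 0.1159, 0.0489]
tool_rot: [0.173, 0.985, 0.0, 0.001]
ft_force: [0.7, -0.1, 0.4]
grip_width: 0.0746
grip_force: 0.0
```

Request:
{"method": "move_arm", "body": {"commands": [{"hand":4.5,"travel":[0,0,0],"twist":[0,0,0]},{"hand":4.5,"travel":[0,0,0],"twist":[0,0,0]},{"hand":4.5,"travel":[0,0,0],"twist":[0,0,0]},{"hand":4.5,"travel":[0,0,0],"twist":[0,0,0]},{"hand":4.5,"travel":[0,0,0],"twist":[0,0,0]}]}}

```text
time: 8.97
position: [0.6396, 0.1159, 0.0478]
tool_rot: [0.173, 0.985, -0.0, 0.0]
ft_force: [-0.6, -0.6, 2.5]
grip_width: 0.0538
grip_force: 30.0
```

```bash
python3 - <<'E'
from h import *
o,M,y=state();print(o["position"],y,o["grip_width"],o["grip_force"],o["ft_force"]); go(.4738,.2427,o["position"][2],28)
E
```

```text
[0.6396 0.1159 0.0478] 70.04926671197161 0.053757567196148784 29.989061560481787 [-0.6039 -0.591   2.4998]
twist z 42.05 travel cm [18.9761 -8.6828 -0.0042] q6 end~ -0.48
```

Bottle gripped (53.8 mm). Before placing, I'll re-read the square mat's corners in a larger crop for a better angle.

```bash
python3 - <<'E'
from h import *
t=cv2.imread("pics/top0.png"); s=cam("side")["frame"][:,:,::-1]
T=[]
for im,(x0,y0),w,k in((t,(160,224),80,5),(s,(212,178),80,5)):
    q=cv2.resize(im[y0:y0+80,x0:x0+w],(400,400),interpolation=cv2.INTER_CUBIC)
    T.append(q)
cv2.imwrite("pics/sq.png",np.hstack(T))
E
```

```text
(no output)
```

View pics/sq.png

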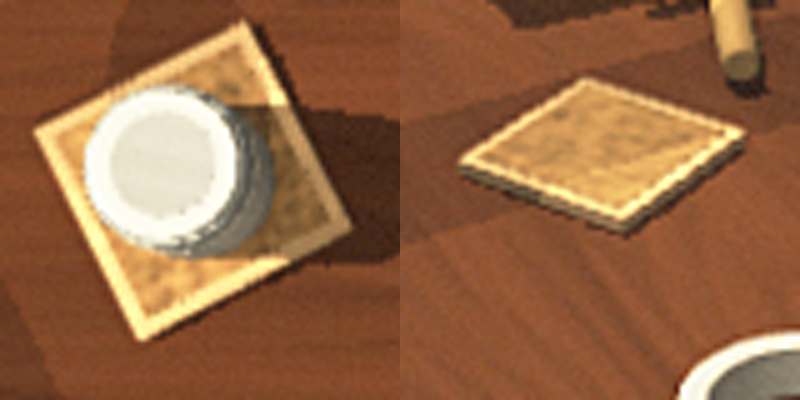

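Top-crop corners are (33,131), (245,20), (353,227) and (142,341). Side-crop corners are (460,162), (586,78), (747,130) and (626,221). The mat is now empty.

```bash
python3 - <<'E'
from h import *
C={n:cam(n) for n in("top","side")}; h=.047
c=lambda n,x,y,o,m:(n,((x+.5)/5-.5+o[0],(y+.5)/5-.5+o[1]),(m[0]*h,m[1]*h,.008))
t=[c("top",x,y,(160,224),m) for x,y,m in((33,131,(-1,1)),(245,20,(1,1)),(353,227,(1,-1)),(142,341,(-1,-1)))]
s=[c("side",x,y,(212,178),m) for x,y,m in((60,162,(-1,-1)),(186,78,(-1,1)),(347,130,(1,1)),(226,221,(1,-1)))]
for o in(t,s,t+s): r=fit(C,o,(.47,.24,-62)); print(r[:3],r[3].round(1).tolist())
go(.4738,.2427,.0478,27.4)
E
```

```text
(np.float64(0.47394638949849505), np.float64(0.24290132924242044), np.float64(-61.21471077223862)) [[0.3, 0.2], [-0.1, 0.2], [-0.0, -0.1], [-0.2, -0.2]]
(np.float64(0.4736085107804704), np.float64(0.2390822927267939), np.float64(-60.82271785453867)) [[-0.0, -0.1], [-0.0, 0.2], [-0.1, 0.2], [0.1, -0.2]]
(np.float64(0.47421044726305334), np.float64(0.2422482753707074), np.float64(-61.10825010166544)) [[0.6, 0.1], [0.2, 0.0], [0.3, -0.3], [0.2, -0.4], [-0.3, -0.9], [-0.2, -0.5], [-0.4, -0.4], [-0.4, -0.9]]
twist z 42.65 travel cm [18.8837 -8.8802 -0.0069] q6 end~ -0.47
```

Request:
{"method": "move_arm", "body": {"commands": [{"hand":4.5,"travel":[0,0,-1.0],"twist":[0,0,0]},{"hand":4.5,"travel":[0,0,-2.0],"twist":[0,0,0]},{"hand":4.5,"travel":[0,0,-2.0],"twist":[0,0,3]},{"hand":4.5,"travel":[0,0,-2.0],"twist":[0,0,5]},{"hand":4.5,"travel":[0,0,-1.0],"twist":[0,0,5]}]}}

```text
time: 9.53
position: [0.6405, 0.116, 0.1299]
tool_rot: [0.286, 0.958, 0.001, 0.001]
ft_force: [0.3, -0.5, -2.3]
grip_width: 0.0535
grip_force: 30.0
```

Request:
{"method": "move_arm", "body": {"commands": [{"hand":4.5,"travel":[0,0,0],"twist":[0,0,6]},{"hand":4.5,"travel":[0,0,0],"twist":[0,0,6]},{"hand":4.5,"travel":[0,0,0],"twist":[0,0,6]},{"hand":4.5,"travel":[0,0,0],"twist":[0,0,6]},{"hand":4.5,"travel":[0,0,0],"twist":[0,0,4.1]}]}}

```text
time: 9.95
position: [0.639, 0.116, 0.1274]
tool_rot: [0.51, 0.86, -0.0, -0.0]
ft_force: [0.3, -0.2, -2.5]
grip_width: 0.054
grip_force: 30.0
```

Request:
{"method": "move_arm", "body": {"commands": [{"hand":4.5,"travel":[0,0,0],"twist":[0,0,0]},{"hand":4.5,"travel":[0,0,0],"twist":[0,0,0]}]}}

```text
time: 10.12
position: [0.6392, 0.1159, 0.1273]
tool_rot: [0.507, 0.862, -0.0, -0.0]
ft_force: [0.5, 0.0, -1.7]
grip_width: 0.0536
grip_force: 30.0
```

```bash
python3 - <<'E'
from h import *
o,M,y=state();print(o["position"],y,o["grip_width"],o["grip_force"],o["ft_force"]); go(.474,.2413,.0478,28.9)
E
```

```text
[0.6392 0.1159 0.1273] 29.05258247247055 0.05363361417140577 29.989433912560344 [ 0.5462  0.0383 -1.7225]
twist z 0.15 travel cm [18.9561 -8.3941  7.9652] q6 end~ -0.5
```

Request:
{"method": "move_arm", "body": {"commands": [{"hand":4.5,"travel":[1.0,-0.45,0],"twist":[0,0,0]},{"hand":4.5,"travel":[2.0,-0.88,0],"twist":[0,0,0]},{"hand":4.5,"travel":[2.0,-0.88,0],"twist":[0,0,0]},{"hand":4.5,"travel":[2.0,-0.88,0],"twist":[0,0,0]},{"hand":4.5,"travel":[2.0,-0.88,0],"twist":[0,0,0]}]}}

```text
time: 10.53
position: [0.5594, 0.1763, 0.1274]
tool_rot: [0.508, 0.862, -0.0, -0.0]
ft_force: [-0.1, 0.4, -1.7]
grip_width: 0.0539
grip_force: 30.0
```

Request:
{"method": "move_arm", "body": {"commands": [{"hand":4.5,"travel":[2.0,-0.88,0],"twist":[0,0,0]},{"hand":4.5,"travel":[2.0,-0.88,0],"twist":[0,0,0]},{"hand":4.5,"travel":[2.0,-0.88,0],"twist":[0,0,0]},{"hand":4.5,"travel":[2.0,-0.88,0],"twist":[0,0,0]},{"hand":4.5,"travel":[1.96,-0.9,1.0],"twist":[0,0,0]}]}}

```text
time: 10.95
position: [0.4739, 0.2425, 0.119]
tool_rot: [0.507, 0.862, 0.001, 0.001]
ft_force: [0.4, -0.1, -1.7]
grip_width: 0.0538
grip_force: 30.0
```

Request:
{"method": "move_arm", "body": {"commands": [{"hand":4.5,"travel":[0,0,2.0],"twist":[0,0,0]},{"hand":4.5,"travel":[0,0,2.0],"twist":[0,0,0]},{"hand":4.5,"travel":[0,0,1.0],"twist":[0,0,0]},{"hand":4.5,"travel":[0,0,0],"twist":[0,0,0]},{"hand":4.5,"travel":[0,0,0],"twist":[0,0,0]}]}}

```text
time: 11.37
position: [0.4739, 0.2412, 0.0673]
tool_rot: [0.508, 0.861, -0.0, -0.0]
ft_force: [0.1, 0.0, -1.6]
grip_width: 0.0536
grip_force: 30.0
```

Request:
{"method": "move_arm", "body": {"commands": [{"hand":4.5,"travel":[0,0,0],"twist":[0,0,0]}]}}

```text
time: 11.45
position: [0.475, 0.2413, 0.0681]
tool_rot: [0.508, 0.861, 0.0, 0.0]
ft_force: [0.6, 0.1, -1.9]
grip_width: 0.0538
grip_force: 30.0
```

```bash
python3 - <<'E'
from h import *
o,M,y=state();print(o["position"],y,o["grip_width"],o["grip_force"],o["ft_force"]); go(.474,.2413,.0478,28.9)
E
```

```text
[0.475  0.2413 0.0681] 28.939503088515956 0.05380606878006007 29.98934998176992 [ 0.5913  0.1175 -1.9256]
twist z 0.04 travel cm [ 0.0451 -0.0876  2.0317] q6 end~ -0.24
```

Request:
{"method": "move_arm", "body": {"commands": [{"hand":4.5,"travel":[0,-0.05,0.8],"twist":[0,0,0]},{"hand":4.5,"travel":[0,0,0.7],"twist":[0,0,0]},{"hand":4.5,"travel":[0,0,0.3],"twist":[0,0,0]},{"hand":4.5,"travel":[0,0,0.15],"twist":[0,0,0]},{"hand":4.5,"travel":[0,0,0.1],"twist":[0,0,0]}]}}

```text
time: 11.87
position: [0.4735, 0.2407, 0.0477]
tool_rot: [0.508, 0.861, -0.0, -0.0]
ft_force: [-4.9, -1.6, 16.5]
grip_width: 0.0536
grip_force: 30.0
```

Request:
{"method": "move_arm", "body": {"commands": [{"hand":4.5,"travel":[0,0,0.02],"twist":[0,0,0]},{"hand":4.5,"travel":[0,0,0],"twist":[0,0,0]}]}}

```text
time: 12.03
position: [0.4735, 0.2407, 0.0477]
tool_rot: [0.508, 0.861, -0.0, -0.0]
ft_force: [-2.4, -1.3, 7.2]
grip_width: 0.0536
grip_force: 30.0
```

Seated. Next I release, lift, turn towards the flask's 71.2° and look from above on the way.

Request:
{"method": "move_arm", "body": {"commands": [{"hand":8.7,"travel":[0,0,0],"twist":[0,0,0]},{"hand":8.7,"travel":[0,0,0],"twist":[0,0,0]},{"hand":8.7,"travel":[0,0,0],"twist":[0,0,0]},{"hand":8.7,"travel":[0,0,0],"twist":[0,0,0]},{"hand":8.7,"travel":[0,0,-1.5],"twist":[0,0,0]}]}}

```text
time: 12.45
position: [0.4724, 0.2405, 0.0598]
tool_rot: [0.508, 0.861, -0.002, -0.002]
ft_force: [-0.1, -0.1, -0.4]
grip_width: 0.0795
grip_force: 0.0
```

Request:
{"method": "move_arm", "body": {"commands": [{"hand":8.7,"travel":[0,0,-3.0],"twist":[0,0,0]},{"hand":8.7,"travel":[0,0,-3.5],"twist":[0,0,0]},{"hand":8.7,"travel":[0,0,-2.5],"twist":[0,0,-6]},{"hand":8.7,"travel":[0,0,0],"twist":[0,0,-6]},{"hand":8.7,"travel":[0,0,0],"twist":[0,0,-6]}]}}

```text
time: 12.87
position: [0.4753, 0.2414, 0.1538]
tool_rot: [0.364, 0.931, 0.001, 0.002]
ft_force: [-0.2, -1.0, -0.8]
grip_width: 0.0868
grip_force: 0.0
```

Request:
{"method": "move_arm", "body": {"commands": [{"hand":8.7,"travel":[0,0,0],"twist":[0,0,-6]},{"hand":8.7,"travel":[0,0,0],"twist":[0,0,-6]},{"hand":8.7,"travel":[0,0,0],"twist":[0,0,-6]},{"hand":8.7,"travel":[0,0,0],"twist":[0,0,-6.2]},{"hand":8.7,"travel":[0,0,0],"twist":[0,0,0]}]}}

```text
time: 13.28
position: [0.4738, 0.2409, 0.1516]
tool_rot: [0.163, 0.987, -0.0, -0.0]
ft_force: [0.5, 0.4, -0.2]
grip_width: 0.0869
grip_force: 0.0
```

```bash
python3 - <<'E'
from h import *
o,M,y=state();print(o["position"],y,o["q"]); go(.457,-.2283,.15,71.2)
E
```

```text
[0.4738 0.2409 0.1516] 71.24646050090041 [ 0.2601  0.5246  1.7483 -0.0001  0.869  -0.9834]
twist z 0.05 travel cm [-13.5326 -44.9599   0.1634] q6 end~ -0.98
```

Request:
{"method": "move_arm", "body": {"commands": [{"hand":8.7,"travel":[-0.97,-3.2,0],"twist":[0,0,0]},{"hand":8.7,"travel":[-0.97,-3.2,0],"twist":[0,0,0]},{"hand":8.7,"travel":[-0.97,-3.2,0],"twist":[0,0,0]},{"hand":8.7,"travel":[-0.97,-3.2,0],"twist":[0,0,0]},{"hand":8.7,"travel":[-0.97,-3.2,0],"twist":[0,0,0]}]}}

```text
time: 13.7
position: [0.4678, 0.0726, 0.1517]
tool_rot: [0.165, 0.986, 0.0, 0.0]
ft_force: [0.7, -0.5, -0.3]
grip_width: 0.0869
grip_force: 0.0
```

Request:
{"method": "move_arm", "body": {"commands": [{"hand":8.7,"travel":[-0.97,-3.2,0],"twist":[0,0,0]},{"hand":8.7,"travel":[-0.97,-3.2,0],"twist":[0,0,0]},{"hand":8.7,"travel":[-0.97,-3.2,0],"twist":[0,0,0]},{"hand":8.7,"travel":[-0.97,-3.2,0],"twist":[0,0,0]},{"hand":8.7,"travel":[-0.97,-3.2,0],"twist":[0,0,0]}]}}

```text
time: 14.12
position: [0.462, -0.0948, 0.1517]
tool_rot: [0.165, 0.986, 0.0, 0.0]
ft_force: [0.2, -0.4, 0.1]
grip_width: 0.0868
grip_force: 0.0
```

Request:
{"method": "move_arm", "body": {"commands": [{"hand":8.7,"travel":[-0.97,-3.2,0],"twist":[0,0,0]},{"hand":8.7,"travel":[-0.97,-3.2,0],"twist":[0,0,0]},{"hand":8.7,"travel":[-0.97,-3.2,0],"twist":[0,0,0]},{"hand":8.7,"travel":[-0.97,-3.2,0],"twist":[0,0,0]},{"hand":8.7,"travel":[0,0,0],"twist":[0,0,0]}]}}

```text
time: 14.53
position: [0.4593, -0.234, 0.1522]
tool_rot: [0.168, 0.986, -0.002, 0.003]
ft_force: [0.6, -1.2, -0.5]
grip_width: 0.087
grip_force: 0.0
```

Request:
{"method": "move_arm", "body": {"commands": [{"hand":8.7,"travel":[0,0,0],"twist":[0,0,0]},{"hand":8.7,"travel":[0,0,0],"twist":[0,0,0]},{"hand":8.7,"travel":[0,0,0],"twist":[0,0,0]},{"hand":8.7,"travel":[0,0,0],"twist":[0,0,0]}]}}

```text
time: 14.87
position: [0.4573, -0.2253, 0.1516]
tool_rot: [0.163, 0.987, 0.0, -0.0]
ft_force: [0.9, 0.1, -0.1]
grip_width: 0.0869
grip_force: 0.0
```

```bash
python3 - <<'E'
from h import *
o,M,y=state();print(o["position"],y,o["q"]); go(.457,-.2283,.05,71.2)
t=cam("top")["frame"][:,:,::-1]; s=cam("side")["frame"][:,:,::-1]
A=[]
for im,(x0,y0) in((t,(160,224)),(t,(228,140)),(s,(212,168)),(s,(305,170))):
    A.append(cv2.resize(im[y0:y0+60,x0:x0+80],(400,300),interpolation=cv2.INTER_CUBIC))
cv2.imwrite("pics/v3.png",np.vstack([np.hstack(A[:2]),np.hstack(A[2:])]))
E
```

```text
[ 0.4573 -0.2253  0.1516] 71.20281979690466 [-0.6774  0.5017  1.801   0.0001  0.8401 -1.9202]
twist z 0.0 travel cm [-0.0766 -0.2967 10.1647] q6 end~ -1.92
```

View pics/v3.png

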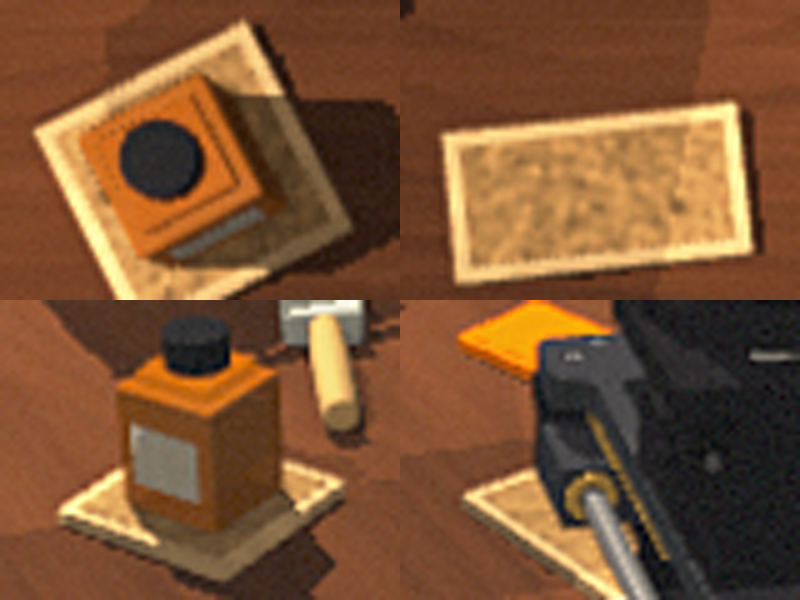

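The bottle stands on the square mat, cap at crop (161,160), and looks square. The oblong mat is empty, with corners (41,132), (337,102), (353,253) and (58,284) in its crop. I'll compute the bottle's offset from its mat in the top camera, and refit the oblong mat.

```bash
cat > rp.py <<'E'
from h import *
def ray(c,u,v,z):
    E=c["extrinsics"]; d=E[:3,:3]@[(u-c["cx"])/c["f"],(v-c["cy"])/c["f"],1]
    return E[:3,3]+d*(z-E[2,3])/d[2]
E
python3 - <<'E'
from rp import *
C={n:cam(n) for n in("top","side")}
px=lambda x,y,o:((x+.5)/5-.5+o[0],(y+.5)/5-.5+o[1])
print("cap top",ray(C["top"],*px(161,160,(160,224)),.094),"vs mat top .4739 .2429")
print("cap side",ray(C["side"],*px(196,31,(212,168)),.094),"vs mat side .4736 .2391")
a,b=.06,.031
o=[("top",px(x,y,(228,140)),m) for x,y,m in((41,132,(-a,b,.008)),(337,102,(a,b,.008)),(353,253,(a,-b,.008)),(58,284,(-a,-b,.008)))]
print(fit(C,o,(.64,.11,-83)))
s=cv2.imread("pics/s2.png")
go(.457,-.2283,.05,71.2)
E
```

```text
cap top [0.4728 0.2384 0.094 ] vs mat top .4739 .2429
cap side [0.4726 0.2359 0.094 ] vs mat side .4736 .2391
(np.float64(0.640649224681584), np.float64(0.10851269930743465), np.float64(-83.43136288839648), array([[ 0.4444,  0.3987],
       [-0.1639,  0.2898],
       [-0.1271, -0.3579],
       [-0.1193, -0.3131]]))
twist z 0.0 travel cm [-0.0094 -0.2359 10.1813] q6 end~ -1.92
```

The bottle stands about 4 mm off centre towards −y, because the camera reads about 2 mm off from the robot frame. I'll mend that later and allow for the bias from here on. Now the flask.

Request:
{"method": "move_arm", "body": {"commands": [{"hand":8.7,"travel":[0,-0.05,2.0],"twist":[0,0,0]},{"hand":8.7,"travel":[0,0,2.6],"twist":[0,0,0]},{"hand":8.7,"travel":[0,0,2.6],"twist":[0,0,0]},{"hand":8.7,"travel":[0,0,2.0],"twist":[0,0,0]},{"hand":8.7,"travel":[0,0,0.95],"twist":[0,0,0]}]}}

```text
time: 15.48
position: [0.4565, -0.2262, 0.0481]
tool_rot: [0.164, 0.987, 0.001, -0.002]
ft_force: [0.1, -0.0, -0.5]
grip_width: 0.0869
grip_force: 0.0
```

Request:
{"method": "move_arm", "body": {"commands": [{"hand":8.7,"travel":[0,0,0],"twist":[0,0,0]},{"hand":8.7,"travel":[0,0,0],"twist":[0,0,0]},{"hand":6,"travel":[0,0,0],"twist":[0,0,0]},{"hand":4.5,"travel":[0,0,0],"twist":[0,0,0]},{"hand":3,"travel":[0,0,0],"twist":[0,0,0]}]}}

```text
time: 15.9
position: [0.4581, -0.2278, 0.0514]
tool_rot: [0.164, 0.986, -0.001, 0.001]
ft_force: [-0.2, 0.0, 0.8]
grip_width: 0.0742
grip_force: 0.0
```

Request:
{"method": "move_arm", "body": {"commands": [{"hand":2.8,"travel":[0,0,0],"twist":[0,0,0]},{"hand":2.8,"travel":[0,0,0],"twist":[0,0,0]},{"hand":2.8,"travel":[0,0,0],"twist":[0,0,0]},{"hand":2.8,"travel":[0,0,0],"twist":[0,0,0]},{"hand":2.8,"travel":[0,0,0],"twist":[0,0,0]}]}}

```text
time: 16.32
position: [0.4574, -0.2273, 0.0503]
tool_rot: [0.164, 0.986, -0.0, 0.0]
ft_force: [0.3, 0.3, 0.7]
grip_width: 0.0419
grip_force: 0.0
```

Request:
{"method": "move_arm", "body": {"commands": [{"hand":2.8,"travel":[0,0,0],"twist":[0,0,0]},{"hand":2.8,"travel":[0,0,0],"twist":[0,0,0]},{"hand":2.8,"travel":[0,0,0],"twist":[0,0,0]},{"hand":2.8,"travel":[0,0,0],"twist":[0,0,0]}]}}

```text
time: 16.65
position: [0.4575, -0.2275, 0.0503]
tool_rot: [0.164, 0.986, -0.0, 0.0]
ft_force: [1.0, -0.8, 0.9]
grip_width: 0.0359
grip_force: 30.0
```

```bash
python3 - <<'E'
from h import *
o,M,y=state();print(o["position"],y,o["grip_width"],o["grip_force"],o["ft_force"]); go(.641,.1105,o["position"][2],6.6)
E
```

```text
[ 0.4575 -0.2275  0.0503] 71.14846755774664 0.03589170964122537 29.99891339801252 [ 0.998  -0.8371  0.9377]
twist z 64.55 travel cm [31.47   22.1148 -0.0119] q6 end~ -0.8
```

Request:
{"method": "move_arm", "body": {"commands": [{"hand":2.8,"travel":[0,0,-1.0],"twist":[0,0,0]},{"hand":2.8,"travel":[0,0,-2.0],"twist":[0,0,0]},{"hand":2.8,"travel":[0,0,-2.0],"twist":[0,0,3]},{"hand":2.8,"travel":[0,0,-2.0],"twist":[0,0,5]},{"hand":2.8,"travel":[0,0,-2.0],"twist":[0,0,6]}]}}

```text
time: 17.07
position: [0.4569, -0.2267, 0.1413]
tool_rot: [0.285, 0.959, 0.0, -0.001]
ft_force: [0.2, 0.3, -1.4]
grip_width: 0.0356
grip_force: 30.0
```

Request:
{"method": "move_arm", "body": {"commands": [{"hand":2.8,"travel":[0,0,0],"twist":[0,0,6]},{"hand":2.8,"travel":[0,0,0],"twist":[0,0,6]},{"hand":2.8,"travel":[0,0,0],"twist":[0,0,6]},{"hand":2.8,"travel":[0,0,0],"twist":[0,0,6]},{"hand":2.8,"travel":[0,0,0],"twist":[0,0,6]}]}}

```text
time: 17.48
position: [0.457, -0.2268, 0.1407]
tool_rot: [0.524, 0.852, 0.0, -0.0]
ft_force: [0.4, 0.1, -2.3]
grip_width: 0.0354
grip_force: 30.0
```

Request:
{"method": "move_arm", "body": {"commands": [{"hand":2.8,"travel":[0,0,0],"twist":[0,0,6]},{"hand":2.8,"travel":[0,0,0],"twist":[0,0,6]},{"hand":2.8,"travel":[0,0,0],"twist":[0,0,5]},{"hand":2.8,"travel":[0,0,0],"twist":[0,0,3.5]},{"hand":2.8,"travel":[0,0,0],"twist":[0,0,0]}]}}

```text
time: 17.9
position: [0.457, -0.2268, 0.1405]
tool_rot: [0.665, 0.747, 0.0, -0.0]
ft_force: [-0.1, 0.1, -2.0]
grip_width: 0.0358
grip_force: 30.0
```

Request:
{"method": "move_arm", "body": {"commands": [{"hand":2.8,"travel":[0,0,0],"twist":[0,0,0]},{"hand":2.8,"travel":[0,0,0],"twist":[0,0,0]}]}}

```text
time: 18.07
position: [0.4572, -0.2271, 0.1404]
tool_rot: [0.664, 0.747, 0.0, -0.0]
ft_force: [0.2, 0.6, -1.6]
grip_width: 0.0356
grip_force: 30.0
```

```bash
python3 - <<'E'
from h import *
o,M,y=state();print(o["position"],y,o["grip_width"],o["grip_force"],o["ft_force"]); go(.641,.1105,.0503,6.6)
E
```

```text
[ 0.4572 -0.2271  0.1404] 6.722249672916679 0.03558259250831137 29.99890447128564 [ 0.2372  0.5713 -1.6247]
twist z 0.12 travel cm [31.4239 22.1356  9.0153] q6 end~ -0.8
```

Request:
{"method": "move_arm", "body": {"commands": [{"hand":2.8,"travel":[1.0,0.7,0],"twist":[0,0,0.1]},{"hand":2.8,"travel":[2.25,1.58,0],"twist":[0,0,0]},{"hand":2.8,"travel":[2.25,1.58,0],"twist":[0,0,0]},{"hand":2.8,"travel":[2.25,1.58,0],"twist":[0,0,0]},{"hand":2.8,"travel":[2.25,1.58,0],"twist":[0,0,0]}]}}

```text
time: 18.48
position: [0.516, -0.1189, 0.1403]
tool_rot: [0.665, 0.746, -0.0, -0.0]
ft_force: [0.7, 0.2, -2.1]
grip_width: 0.0356
grip_force: 30.0
```

Request:
{"method": "move_arm", "body": {"commands": [{"hand":2.8,"travel":[2.25,1.58,0],"twist":[0,0,0]},{"hand":2.8,"travel":[2.25,1.58,0],"twist":[0,0,0]},{"hand":2.8,"travel":[2.25,1.58,0],"twist":[0,0,0]},{"hand":2.8,"travel":[2.25,1.58,0],"twist":[0,0,0]},{"hand":2.8,"travel":[2.25,1.58,0],"twist":[0,0,0]}]}}

```text
time: 18.9
position: [0.5816, 0.0022, 0.1402]
tool_rot: [0.665, 0.747, -0.0, -0.0]
ft_force: [0.7, -0.9, -1.5]
grip_width: 0.0356
grip_force: 30.0
```

Request:
{"method": "move_arm", "body": {"commands": [{"hand":2.8,"travel":[2.25,1.58,0],"twist":[0,0,0]},{"hand":2.8,"travel":[2.25,1.58,0],"twist":[0,0,0]},{"hand":2.8,"travel":[2.25,1.58,0],"twist":[0,0,0]},{"hand":2.8,"travel":[2.25,1.58,0],"twist":[0,0,0]},{"hand":2.8,"travel":[1.17,0.9,0],"twist":[0,0,0]}]}}

```text
time: 19.32
position: [0.6425, 0.1131, 0.1402]
tool_rot: [0.665, 0.747, 0.001, -0.0]
ft_force: [0.4, 0.3, -1.8]
grip_width: 0.0357
grip_force: 30.0
```

Request:
{"method": "move_arm", "body": {"commands": [{"hand":2.8,"travel":[0,0,1.5],"twist":[0,0,0]},{"hand":2.8,"travel":[0,0,2.0],"twist":[0,0,0]},{"hand":2.8,"travel":[0,0,2.0],"twist":[0,0,0]},{"hand":2.8,"travel":[0,0,1.5],"twist":[0,0,0]},{"hand":2.8,"travel":[0,0,0],"twist":[0,0,0]}]}}

```text
time: 19.73
position: [0.6385, 0.1101, 0.0665]
tool_rot: [0.665, 0.747, -0.003, -0.003]
ft_force: [-0.3, 0.4, -2.6]
grip_width: 0.0362
grip_force: 30.0
```

Request:
{"method": "move_arm", "body": {"commands": [{"hand":2.8,"travel":[0,0,0],"twist":[0,0,0]},{"hand":2.8,"travel":[0,0,0],"twist":[0,0,0]}]}}

```text
time: 19.9
position: [0.6422, 0.11, 0.071]
tool_rot: [0.665, 0.746, 0.0, 0.0]
ft_force: [-0.5, -0.0, -1.2]
grip_width: 0.0358
grip_force: 30.0
```

```bash
python3 - <<'E'
from h import *
o,M,y=state();print(o["position"],y,o["grip_width"],o["grip_force"],o["ft_force"]); go(.641,.1105,.0503,6.6)
E
```

```text
[0.6422 0.11   0.071 ] 6.564379497863952 0.03576552706209099 29.998956955969334 [-0.5116 -0.0093 -1.1643]
twist z -0.04 travel cm [ 0.0606 -0.113   2.0683] q6 end~ -0.12
```

Request:
{"method": "move_arm", "body": {"commands": [{"hand":2.8,"travel":[0.05,0,0.8],"twist":[0,0,0]},{"hand":2.8,"travel":[0,0,0.7],"twist":[0,0,0]},{"hand":2.8,"travel":[0,0,0.35],"twist":[0,0,0]},{"hand":2.8,"travel":[0,0,0.15],"twist":[0,0,0]},{"hand":2.8,"travel":[0,0,0.08],"twist":[0,0,0]}]}}

```text
time: 20.32
position: [0.6411, 0.1105, 0.0503]
tool_rot: [0.666, 0.746, -0.0, -0.0]
ft_force: [-3.7, -0.2, 8.7]
grip_width: 0.0359
grip_force: 30.0
```

Request:
{"method": "move_arm", "body": {"commands": [{"hand":2.8,"travel":[0,0,0],"twist":[0,0,0]},{"hand":2.8,"travel":[0,0,0],"twist":[0,0,0]}]}}

```text
time: 20.48
position: [0.6411, 0.1105, 0.0503]
tool_rot: [0.666, 0.746, -0.0, -0.0]
ft_force: [-2.9, 0.2, 5.7]
grip_width: 0.0359
grip_force: 30.0
```

Request:
{"method": "move_arm", "body": {"commands": [{"hand":8.7,"travel":[0,0,0],"twist":[0,0,0]},{"hand":8.7,"travel":[0,0,0],"twist":[0,0,0]},{"hand":8.7,"travel":[0,0,0],"twist":[0,0,0]},{"hand":8.7,"travel":[0,0,0],"twist":[0,0,0]},{"hand":8.7,"travel":[0,0,-1.5],"twist":[0,0,0]}]}}

```text
time: 20.9
position: [0.6395, 0.1104, 0.0617]
tool_rot: [0.666, 0.746, -0.002, -0.002]
ft_force: [-1.1, -0.4, -0.4]
grip_width: 0.061
grip_force: 0.0
```

Request:
{"method": "move_arm", "body": {"commands": [{"hand":8.7,"travel":[0,0,-3.0],"twist":[0,0,0]},{"hand":8.7,"travel":[0,0,-3.0],"twist":[0,0,0]},{"hand":8.7,"travel":[0,0,-2.0],"twist":[0,0,0]},{"hand":8.7,"travel":[0,0,0],"twist":[0,0,0]},{"hand":8.7,"travel":[0,0,0],"twist":[0,0,0]}]}}

```text
time: 21.32
position: [0.6425, 0.1105, 0.1458]
tool_rot: [0.666, 0.746, 0.001, 0.001]
ft_force: [-0.3, 0.3, 0.1]
grip_width: 0.0858
grip_force: 0.0
```

```bash
python3 - <<'E'
from h import *
o,M,y=state();print(o["position"],y); go(.6282,-.1004,.14,6.6)
E
```

```text
[0.6425 0.1105 0.1458] 6.5435976338823
twist z -0.06 travel cm [-20.7888  -3.85     0.577 ] q6 end~ -0.12
```

Request:
{"method": "move_arm", "body": {"commands": [{"hand":8.7,"travel":[-2.6,-0.48,0],"twist":[0,0,0]},{"hand":8.7,"travel":[-2.6,-0.48,0],"twist":[0,0,0]},{"hand":8.7,"travel":[-2.6,-0.48,0],"twist":[0,0,0]},{"hand":8.7,"travel":[-2.6,-0.48,0],"twist":[0,0,0]},{"hand":8.7,"travel":[-2.6,-0.48,0],"twist":[0,0,0]}]}}

```text
time: 21.73
position: [0.631, -0.0222, 0.1423]
tool_rot: [0.665, 0.746, -0.001, -0.002]
ft_force: [0.3, 0.2, -0.4]
grip_width: 0.0868
grip_force: 0.0
```

Request:
{"method": "move_arm", "body": {"commands": [{"hand":8.7,"travel":[-2.6,-0.48,0],"twist":[0,0,0]},{"hand":8.7,"travel":[-2.6,-0.48,0],"twist":[0,0,0]},{"hand":8.7,"travel":[-2.6,-0.48,0],"twist":[0,0,0]},{"hand":8.7,"travel":[0,0,0],"twist":[0,0,0]},{"hand":8.7,"travel":[0,0,0],"twist":[0,0,0]}]}}

```text
time: 22.15
position: [0.626, -0.1017, 0.1426]
tool_rot: [0.667, 0.745, -0.0, -0.002]
ft_force: [-0.4, 1.0, 0.4]
grip_width: 0.0874
grip_force: 0.0
```

Request:
{"method": "move_arm", "body": {"commands": [{"hand":8.7,"travel":[0,0,0],"twist":[0,0,0]},{"hand":8.7,"travel":[0,0,0],"twist":[0,0,0]},{"hand":8.7,"travel":[0,0,0],"twist":[0,0,0]}]}}

```text
time: 22.4
position: [0.6268, -0.099, 0.1439]
tool_rot: [0.665, 0.747, -0.0, -0.001]
ft_force: [-0.1, 0.1, -0.5]
grip_width: 0.0872
grip_force: 0.0
```

```bash
python3 - <<'E'
from h import *
o,M,y=state();print(o["position"],y); go(.6282,-.1004,.0462,6.6)
t=cam("top")["frame"][:,:,::-1]
A=[cv2.resize(t[y0:y0+60,x0:x0+80],(400,300),interpolation=cv2.INTER_CUBIC) for x0,y0 in((228,140),(395,238))]
cv2.imwrite("pics/v4.png",np.hstack(A))
E
```

```text
[ 0.6268 -0.099   0.1439] 6.638840340075973
twist z 0.04 travel cm [-0.1649  0.1366  9.774 ] q6 end~ -0.45
```

View pics/v4.png

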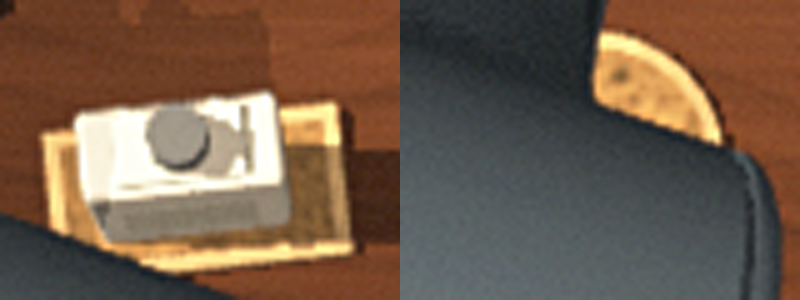

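The flask stands upright and lengthwise on the oblong mat, with its cap at crop (179,136). Next I'll grip the tin and compute offsets.

Request:
{"method": "move_arm", "body": {"commands": [{"hand":8.7,"travel":[-0.16,0.14,2.4],"twist":[0,0,0]},{"hand":8.7,"travel":[0,0,2.6],"twist":[0,0,0]},{"hand":8.7,"travel":[0,0,2.6],"twist":[0,0,0]},{"hand":8.7,"travel":[0,0,1.6],"twist":[0,0,0]},{"hand":8.7,"travel":[0,0,0.55],"twist":[0,0,0]}]}}

```text
time: 22.87
position: [0.6267, -0.1003, 0.044]
tool_rot: [0.665, 0.747, -0.001, -0.003]
ft_force: [-0.6, -0.6, 0.2]
grip_width: 0.087
grip_force: 0.0
```

Request:
{"method": "move_arm", "body": {"commands": [{"hand":8.7,"travel":[0,0,0],"twist":[0,0,0]},{"hand":8.7,"travel":[0,0,0],"twist":[0,0,0]},{"hand":5,"travel":[0,0,0],"twist":[0,0,0]},{"hand":5,"travel":[0,0,0],"twist":[0,0,0]},{"hand":5,"travel":[0,0,0],"twist":[0,0,0]}]}}

```text
time: 23.28
position: [0.6295, -0.1022, 0.0483]
tool_rot: [0.666, 0.746, 0.0, 0.001]
ft_force: [0.5, 0.1, 0.3]
grip_width: 0.0743
grip_force: 0.0
```

Request:
{"method": "move_arm", "body": {"commands": [{"hand":5,"travel":[0,0,0],"twist":[0,0,0]},{"hand":5,"travel":[0,0,0],"twist":[0,0,0]},{"hand":5,"travel":[0,0,0],"twist":[0,0,0]},{"hand":5,"travel":[0,0,0],"twist":[0,0,0]},{"hand":5,"travel":[0,0,0],"twist":[0,0,0]}]}}

```text
time: 23.7
position: [0.6289, -0.102, 0.0476]
tool_rot: [0.666, 0.746, 0.0, 0.0]
ft_force: [-0.7, -0.0, 4.7]
grip_width: 0.0611
grip_force: 30.0
```

```bash
python3 - <<'E'
from rp import *
o,M,y=state();print(o["position"],y,o["grip_width"],o["grip_force"],o["ft_force"])
C={n:cam(n) for n in("top","side")}
px=lambda x,y,o,k=5:((x+.5)/k-.5+o[0],(y+.5)/k-.5+o[1])
print("flask cap top",ray(C["top"],*px(179,136,(228,140)),.102),"vs mat top .6406 .1085")
print("round top",ray(C["top"],*px(181.5,157.5,(398,238)),.008))
print("round side",ray(C["side"],*px(194,195,(314,289),4),.008))
go(.4585,-.2270,o["position"][2],6.6)
E
```

```text
[ 0.6289 -0.102   0.0476] 6.542661263334224 0.061119968000907125 30.000421931035817 [-0.7467 -0.0247  4.7377]
flask cap top [0.6394 0.1088 0.102 ] vs mat top .6406 .1085
round top [ 0.4569 -0.2274  0.008 ]
round side [ 0.4586 -0.2276  0.008 ]
twist z -0.06 travel cm [-10.4515 -18.3637  -0.0059] q6 end~ -0.45
```

Request:
{"method": "move_arm", "body": {"commands": [{"hand":5,"travel":[0,0,-1.0],"twist":[0,0,0]},{"hand":5,"travel":[0,0,-2.0],"twist":[0,0,0]},{"hand":5,"travel":[0,0,-2.0],"twist":[0,0,0]},{"hand":5,"travel":[0,0,-1.5],"twist":[0,0,0]},{"hand":5,"travel":[-0.5,-0.9,-0.5],"twist":[0,0,0]}]}}

```text
time: 24.22
position: [0.6228, -0.1078, 0.1194]
tool_rot: [0.665, 0.747, 0.001, 0.003]
ft_force: [0.7, -0.9, -2.2]
grip_width: 0.0613
grip_force: 30.0
```

Request:
{"method": "move_arm", "body": {"commands": [{"hand":5,"travel":[-1.1,-1.9,0],"twist":[0,0,0]},{"hand":5,"travel":[-1.1,-1.9,0],"twist":[0,0,0]},{"hand":5,"travel":[-1.1,-1.9,0],"twist":[0,0,0]},{"hand":5,"travel":[-1.1,-1.9,0],"twist":[0,0,0]},{"hand":5,"travel":[-1.1,-1.9,0],"twist":[0,0,0]}]}}

```text
time: 24.63
position: [0.5298, -0.1736, 0.1162]
tool_rot: [0.666, 0.746, -0.0, -0.001]
ft_force: [0.7, 0.6, -1.7]
grip_width: 0.0613
grip_force: 30.0
```

Request:
{"method": "move_arm", "body": {"commands": [{"hand":5,"travel":[-1.1,-1.9,0],"twist":[0,0,0]},{"hand":5,"travel":[-1.1,-1.9,0],"twist":[0,0,0]},{"hand":5,"travel":[-1.1,-1.9,0],"twist":[0,0,0]},{"hand":5,"travel":[-1.1,-1.9,0],"twist":[0,0,0]},{"hand":5,"travel":[-0.17,-0.42,0],"twist":[0,0,0]}]}}

```text
time: 25.05
position: [0.4539, -0.2288, 0.1162]
tool_rot: [0.666, 0.746, -0.001, -0.002]
ft_force: [-0.7, 0.4, -2.9]
grip_width: 0.0613
grip_force: 30.0
```

Request:
{"method": "move_arm", "body": {"commands": [{"hand":5,"travel":[0,0,1.0],"twist":[0,0,0]},{"hand":5,"travel":[0,0,2.0],"twist":[0,0,0]},{"hand":5,"travel":[0,0,1.5],"twist":[0,0,0]},{"hand":5,"travel":[0,0,0.5],"twist":[0,0,0]},{"hand":5,"travel":[0,0,0],"twist":[0,0,0]}]}}

```text
time: 25.47
position: [0.4571, -0.2266, 0.0651]
tool_rot: [0.665, 0.747, -0.0, -0.002]
ft_force: [-0.4, 1.0, -2.6]
grip_width: 0.0617
grip_force: 30.0
```

Request:
{"method": "move_arm", "body": {"commands": [{"hand":5,"travel":[0,0,0],"twist":[0,0,0]},{"hand":5,"travel":[0,0,0],"twist":[0,0,0]}]}}

```text
time: 25.63
position: [0.4583, -0.2279, 0.0673]
tool_rot: [0.665, 0.747, 0.0, 0.001]
ft_force: [0.3, -0.9, -1.7]
grip_width: 0.0611
grip_force: 30.0
```

```bash
python3 - <<'E'
from h import *
o,M,y=state();print(o["position"],y,o["grip_width"],o["grip_force"],o["ft_force"]); go(.458,-.228,.0476,6.6)
E
```

```text
[ 0.4583 -0.2279  0.0673] 6.578690471943626 0.06112520624724606 29.999951580539346 [ 0.2641 -0.9211 -1.6841]
twist z -0.02 travel cm [-0.0062 -0.0362  1.968 ] q6 end~ -0.8
```

Request:
{"method": "move_arm", "body": {"commands": [{"hand":5,"travel":[0,0.05,0.8],"twist":[0,0,0]},{"hand":5,"travel":[0,0,0.7],"twist":[0,0,0]},{"hand":5,"travel":[0,0,0.3],"twist":[0,0,0]},{"hand":5,"travel":[0,0,0.12],"twist":[0,0,0]},{"hand":5,"travel":[0,0,0.06],"twist":[0,0,0]}]}}

```text
time: 26.05
position: [0.4579, -0.2276, 0.0476]
tool_rot: [0.666, 0.746, 0.0, -0.0]
ft_force: [-2.8, 0.8, 10.0]
grip_width: 0.0611
grip_force: 30.0
```

Request:
{"method": "move_arm", "body": {"commands": [{"hand":5,"travel":[0,0,0],"twist":[0,0,0]},{"hand":5,"travel":[0,0,0],"twist":[0,0,0]},{"hand":8.7,"travel":[0,0,0],"twist":[0,0,0]},{"hand":8.7,"travel":[0,0,0],"twist":[0,0,0]},{"hand":8.7,"travel":[0,0,0],"twist":[0,0,0]}]}}

```text
time: 26.47
position: [0.4585, -0.2283, 0.0472]
tool_rot: [0.666, 0.746, 0.0, 0.001]
ft_force: [0.2, 0.5, -0.3]
grip_width: 0.0743
grip_force: 0.0
```

Request:
{"method": "move_arm", "body": {"commands": [{"hand":8.7,"travel":[0,0,0],"twist":[0,0,0]},{"hand":8.7,"travel":[0,0,-1.5],"twist":[0,0,0]},{"hand":8.7,"travel":[0,0,-3.0],"twist":[0,0,0]},{"hand":8.7,"travel":[0,0,-3.5],"twist":[0,0,0]},{"hand":8.7,"travel":[0,0,-2.5],"twist":[0,0,0]}]}}

```text
time: 26.88
position: [0.4586, -0.2282, 0.1539]
tool_rot: [0.666, 0.746, 0.0, 0.001]
ft_force: [0.6, -0.4, 0.2]
grip_width: 0.0868
grip_force: 0.0
```

Request:
{"method": "move_arm", "body": {"commands": [{"hand":8.7,"travel":[0,0,0],"twist":[0,0,-7]},{"hand":8.7,"travel":[0,0,0],"twist":[0,0,-7]},{"hand":8.7,"travel":[0,0,0],"twist":[0,0,-7]},{"hand":8.7,"travel":[0,0,0],"twist":[0,0,-1.3]},{"hand":8.7,"travel":[0,0,0],"twist":[0,0,0]}]}}

```text
time: 27.3
position: [0.4581, -0.2278, 0.1521]
tool_rot: [0.51, 0.86, 0.0, -0.0]
ft_force: [-0.4, 0.2, -0.4]
grip_width: 0.0872
grip_force: 0.0
```

```bash
python3 - <<'E'
from h import *
o,M,y=state();print(o["position"],y); go(.4735,.2407,.15,28.9)
E
```

```text
[ 0.4581 -0.2278  0.1521] 28.73133023966043
twist z -0.17 travel cm [40.2774 23.9885  0.2087] q6 end~ -1.18
```

The tin is down on the round mat. I'll go back to the bottle to move it about 4 mm towards +y.

Request:
{"method": "move_arm", "body": {"commands": [{"hand":8.7,"travel":[2.88,1.71,0],"twist":[0,0,-0.1]},{"hand":8.7,"travel":[2.88,1.71,0],"twist":[0,0,0]},{"hand":8.7,"travel":[2.88,1.71,0],"twist":[0,0,0]},{"hand":8.7,"travel":[2.88,1.71,0],"twist":[0,0,0]},{"hand":8.7,"travel":[2.88,1.71,0],"twist":[0,0,0]}]}}

```text
time: 27.72
position: [0.4631, -0.0592, 0.1519]
tool_rot: [0.51, 0.86, 0.0, -0.0]
ft_force: [1.2, -1.2, 0.4]
grip_width: 0.0869
grip_force: 0.0
```

Request:
{"method": "move_arm", "body": {"commands": [{"hand":8.7,"travel":[2.88,1.71,0],"twist":[0,0,0]},{"hand":8.7,"travel":[2.88,1.71,0],"twist":[0,0,0]},{"hand":8.7,"travel":[2.88,1.71,0],"twist":[0,0,0]},{"hand":8.7,"travel":[2.88,1.71,0],"twist":[0,0,0]},{"hand":8.7,"travel":[2.88,1.71,0],"twist":[0,0,0]}]}}

```text
time: 28.13
position: [0.4683, 0.1085, 0.1519]
tool_rot: [0.509, 0.861, -0.0, -0.0]
ft_force: [0.4, -0.8, -0.1]
grip_width: 0.0872
grip_force: 0.0
```

Request:
{"method": "move_arm", "body": {"commands": [{"hand":8.7,"travel":[2.88,1.71,0],"twist":[0,0,0]},{"hand":8.7,"travel":[2.88,1.71,0],"twist":[0,0,0]},{"hand":8.7,"travel":[2.88,1.71,0],"twist":[0,0,0]},{"hand":8.7,"travel":[2.84,1.76,0],"twist":[0,0,0]},{"hand":8.7,"travel":[0,0,0],"twist":[0,0,0]}]}}

```text
time: 28.55
position: [0.4738, 0.246, 0.1521]
tool_rot: [0.507, 0.862, 0.002, 0.0]
ft_force: [0.4, 0.2, 0.6]
grip_width: 0.087
grip_force: 0.0
```

Request:
{"method": "move_arm", "body": {"commands": [{"hand":8.7,"travel":[0,0,0],"twist":[0,0,0]},{"hand":8.7,"travel":[0,0,0],"twist":[0,0,0]},{"hand":8.7,"travel":[0,0,0],"twist":[0,0,0]},{"hand":8.7,"travel":[0,0,0],"twist":[0,0,0]}]}}

```text
time: 28.88
position: [0.4732, 0.2394, 0.152]
tool_rot: [0.509, 0.861, -0.0, -0.0]
ft_force: [0.5, -0.4, -0.4]
grip_width: 0.0867
grip_force: 0.0
```

```bash
python3 - <<'E'
from h import *
o,M,y=state();print(o["position"],y); go(.4735,.2407,.047,28.9)
t=cam("top")["frame"][:,:,::-1]; s=cam("side")["frame"][:,:,::-1]
A=[cv2.resize(im[y0:y0+60,x0:x0+80],(400,300),interpolation=cv2.INTER_CUBIC) for im,x0,y0 in((t,228,140),(t,395,238),(s,305,160),(s,322,298))]
cv2.imwrite("pics/v5.png",np.vstack([np.hstack(A[:2]),np.hstack(A[2:])]))
E
```

```text
[0.4732 0.2394 0.152 ] 28.79768666907379
twist z -0.1 travel cm [ 0.0957  0.101  10.4985] q6 end~ -0.25
```

View pics/v5.png

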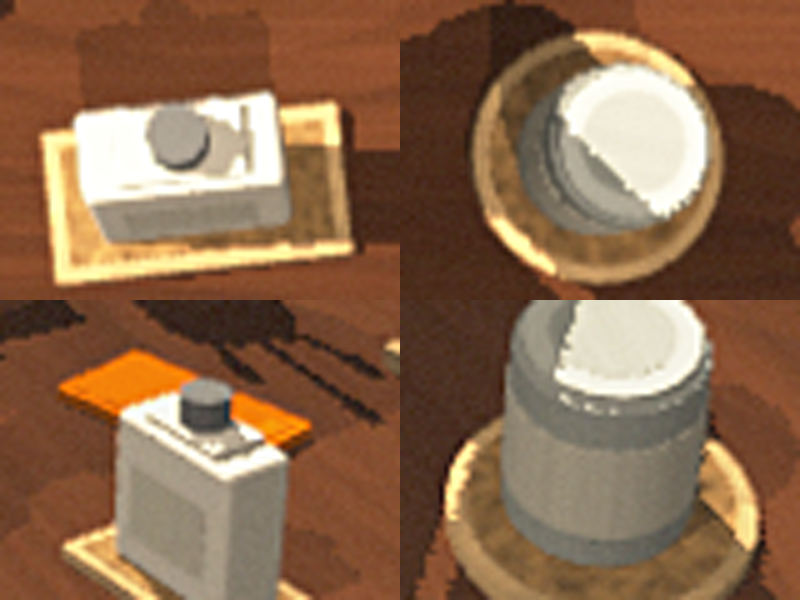

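Flask and tin are upright. In the top-right crop the tin's rim centre is at (632,140) and the round mat's centre is at (597,157), which I'll check by parallax. Now I'll regrip the bottle.

Request:
{"method": "move_arm", "body": {"commands": [{"hand":8.7,"travel":[0.1,0.1,2.5],"twist":[0,0,-0.1]},{"hand":8.7,"travel":[0,0,2.8],"twist":[0,0,0]},{"hand":8.7,"travel":[0,0,2.8],"twist":[0,0,0]},{"hand":8.7,"travel":[0,0,1.8],"twist":[0,0,0]},{"hand":8.7,"travel":[0,0,0.6],"twist":[0,0,0]}]}}

```text
time: 29.4
position: [0.4721, 0.2408, 0.0446]
tool_rot: [0.508, 0.861, -0.002, -0.002]
ft_force: [-1.0, 0.3, 0.3]
grip_width: 0.0871
grip_force: 0.0
```

Request:
{"method": "move_arm", "body": {"commands": [{"hand":8.7,"travel":[0,0,0],"twist":[0,0,0]},{"hand":8.7,"travel":[0,0,0],"twist":[0,0,0]},{"hand":4.5,"travel":[0,0,0],"twist":[0,0,0]},{"hand":4.5,"travel":[0,0,0],"twist":[0,0,0]},{"hand":4.5,"travel":[0,0,0],"twist":[0,0,0]}]}}

```text
time: 29.82
position: [0.4744, 0.2423, 0.0484]
tool_rot: [0.507, 0.862, 0.001, 0.001]
ft_force: [0.1, -0.4, -0.0]
grip_width: 0.0742
grip_force: 0.0
```

Request:
{"method": "move_arm", "body": {"commands": [{"hand":4.5,"travel":[0,0,0],"twist":[0,0,0]},{"hand":4.5,"travel":[0,0,0],"twist":[0,0,0]},{"hand":4.5,"travel":[0,0,0],"twist":[0,0,0]},{"hand":4.5,"travel":[0,0,0],"twist":[0,0,0]},{"hand":4.5,"travel":[0,0,0],"twist":[0,0,0]}]}}

```text
time: 30.23
position: [0.4736, 0.2421, 0.0475]
tool_rot: [0.507, 0.862, -0.0, 0.0]
ft_force: [-0.2, 0.3, 3.5]
grip_width: 0.0534
grip_force: 30.0
```

```bash
python3 - <<'E'
from rp import *
o,M,y=state();print(o["position"],y,o["grip_width"],o["grip_force"],o["ft_force"])
go(.4745,.2444,o["position"][2],28.9)
C={"top":cam("top")}
px=lambda x,y,o,k=5:((x+.5)/k-.5+o[0],(y+.5)/k-.5+o[1])
print("tin",ray(C["top"],*px(231.5,140.5,(395,238)),.078),"mat",ray(C["top"],*px(197.5,157,(395,238)),.008))
E
```

```text
[0.4736 0.2421 0.0475] 29.053702870506495 0.05343582803069061 29.99095733743161 [-0.1639  0.3306  3.4781]
twist z 0.15 travel cm [ 0.1527  0.1925 -0.    ] q6 end~ -0.24
tin [ 0.4577 -0.2251  0.078 ] mat [ 0.4571 -0.2278  0.008 ]
```

Request:
{"method": "move_arm", "body": {"commands": [{"hand":4.5,"travel":[0,0,-0.5],"twist":[0,0,0]},{"hand":4.5,"travel":[0,0,-0.7],"twist":[0,0,0]},{"hand":4.5,"travel":[0.28,0.2,-0.3],"twist":[0,0,0.1]},{"hand":4.5,"travel":[0,0,0],"twist":[0,0,0]},{"hand":4.5,"travel":[0,0,0],"twist":[0,0,0]}]}}

```text
time: 30.7
position: [0.4743, 0.2458, 0.0625]
tool_rot: [0.508, 0.861, 0.0, 0.0]
ft_force: [-0.2, -0.1, -2.1]
grip_width: 0.0535
grip_force: 30.0
```

Request:
{"method": "move_arm", "body": {"commands": [{"hand":4.5,"travel":[0,0,0],"twist":[0,0,0]},{"hand":4.5,"travel":[0,0,0],"twist":[0,0,0]},{"hand":4.5,"travel":[0,0,0],"twist":[0,0,0]}]}}

```text
time: 30.95
position: [0.4738, 0.2454, 0.0619]
tool_rot: [0.508, 0.861, -0.0, -0.0]
ft_force: [0.7, -0.2, -1.6]
grip_width: 0.0536
grip_force: 30.0
```

```bash
python3 - <<'E'
from h import *
o,M,y=state();print(o["position"],y,o["ft_force"]); go(.474,.2455,.0475,28.9)
E
```

```text
[0.4738 0.2454 0.0619] 28.944728595857192 [ 0.6643 -0.2221 -1.6062]
twist z 0.04 travel cm [-0.0044  0.0217  1.4412] q6 end~ -0.24
```

Next I'll lower and release, then retreat upwards and swing away to the −y side for a clear look.

Request:
{"method": "move_arm", "body": {"commands": [{"hand":4.5,"travel":[0,0.05,0.6],"twist":[0,0,0]},{"hand":4.5,"travel":[0,0,0.5],"twist":[0,0,0]},{"hand":4.5,"travel":[0,0,0.2],"twist":[0,0,0]},{"hand":4.5,"travel":[0,0,0.1],"twist":[0,0,0]},{"hand":4.5,"travel":[0,0,0.06],"twist":[0,0,0]}]}}

```text
time: 31.37
position: [0.4738, 0.2455, 0.0475]
tool_rot: [0.508, 0.861, -0.001, -0.001]
ft_force: [-2.8, -0.9, 6.7]
grip_width: 0.0541
grip_force: 30.0
```

Request:
{"method": "move_arm", "body": {"commands": [{"hand":4.5,"travel":[0,0,0],"twist":[0,0,0]},{"hand":4.5,"travel":[0,0,0],"twist":[0,0,0]},{"hand":8.7,"travel":[0,0,0],"twist":[0,0,0]},{"hand":8.7,"travel":[0,0,0],"twist":[0,0,0]},{"hand":8.7,"travel":[0,0,0],"twist":[0,0,0]}]}}

```text
time: 31.78
position: [0.4748, 0.2459, 0.0477]
tool_rot: [0.508, 0.861, 0.0, 0.0]
ft_force: [-0.2, -0.6, -0.1]
grip_width: 0.0664
grip_force: 0.0
```

Request:
{"method": "move_arm", "body": {"commands": [{"hand":8.7,"travel":[0,0,0],"twist":[0,0,0]},{"hand":8.7,"travel":[0,0,-1.5],"twist":[0,0,0]},{"hand":8.7,"travel":[0,0,-3.0],"twist":[0,0,0]},{"hand":8.7,"travel":[0,0,-3.5],"twist":[0,0,0]},{"hand":8.7,"travel":[0,0,-3.5],"twist":[0,0,0]}]}}

```text
time: 32.2
position: [0.4738, 0.2455, 0.1633]
tool_rot: [0.508, 0.861, -0.001, -0.001]
ft_force: [1.0, 0.0, 0.4]
grip_width: 0.0861
grip_force: 0.0
```

Request:
{"method": "move_arm", "body": {"commands": [{"hand":8.7,"travel":[-2.5,-1.9,0],"twist":[0,0,0]},{"hand":8.7,"travel":[-2.5,-1.9,0],"twist":[0,0,0]},{"hand":8.7,"travel":[-2.5,-1.9,0],"twist":[0,0,0]},{"hand":8.7,"travel":[-2.5,-1.9,0],"twist":[0,0,0]},{"hand":8.7,"travel":[-2.5,-1.9,0],"twist":[0,0,0]}]}}

```text
time: 32.62
position: [0.4514, 0.0892, 0.1629]
tool_rot: [0.508, 0.862, 0.0, 0.0]
ft_force: [0.8, 0.7, -0.2]
grip_width: 0.0869
grip_force: 0.0
```

Request:
{"method": "move_arm", "body": {"commands": [{"hand":8.7,"travel":[-2.5,-1.9,0],"twist":[0,0,0]},{"hand":8.7,"travel":[-2.5,-1.9,0],"twist":[0,0,0]},{"hand":8.7,"travel":[0,0,0],"twist":[0,0,0]},{"hand":8.7,"travel":[0,0,0],"twist":[0,0,0]},{"hand":8.7,"travel":[0,0,0],"twist":[0,0,0]}]}}

```text
time: 33.03
position: [0.4428, 0.0285, 0.1627]
tool_rot: [0.508, 0.861, 0.0, -0.0]
ft_force: [0.4, -0.3, 0.8]
grip_width: 0.0872
grip_force: 0.0
```

```bash
python3 - <<'E'
from h import *
o,M,y=state();print(o["position"],y)
t=cam("top")["frame"][:,:,::-1]; s=cam("side")["frame"][:,:,::-1]
a=cv2.resize(t[224:304,160:240],(400,400),interpolation=cv2.INTER_CUBIC)
A=np.hstack([a,cv2.resize(s[158:238,212:292],(400,400),interpolation=cv2.INTER_CUBIC)])
cv2.imwrite("pics/v6.png",A); cv2.imwrite("pics/v7.png",t)
E
```

```text
[0.4428 0.0285 0.1627] 28.89212344111915
```

View pics/v6.png

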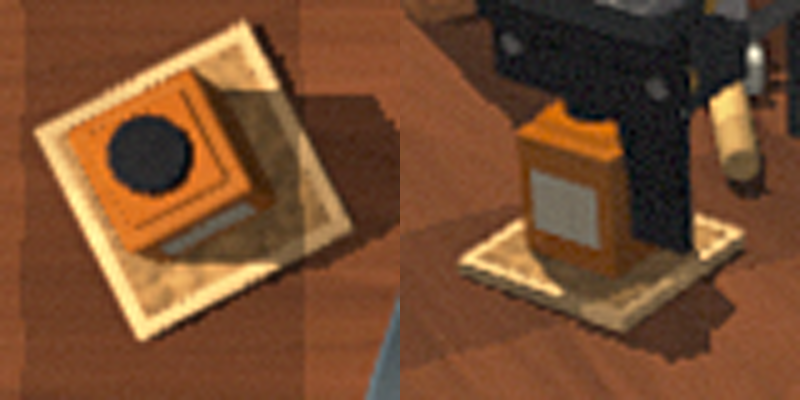

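View pics/v7.png

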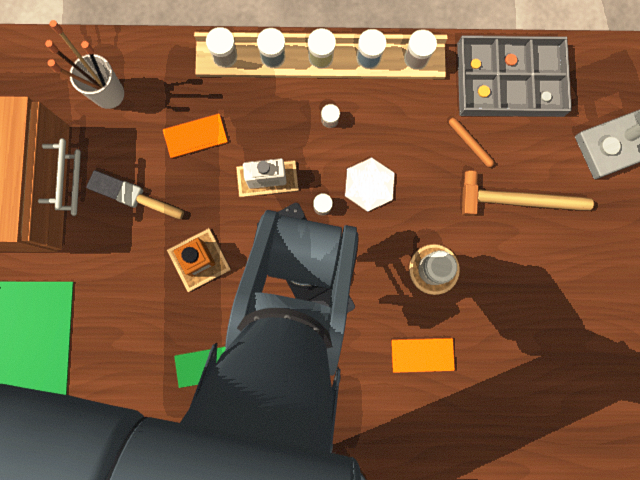

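The bottle's cap is now at crop (150,155), within about 1 mm of its mat's centre. Flask (265,172) and tin (440,267) are in place, the pots have not moved, and the gripper touches nothing.

```bash
python3 -c "
from rig import robot
print(robot.hand_in())"
```

```text
the job is handed in; nothing more can be done
None
```

The job is handed in: each container stands upright on its own mat, the bottle and flask about 1 mm off centre and the tin about 3 mm by the last measurements, and I planned no contact with the tape or pots, though the arm hid the tape in the last picture.

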